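# Clamp and brush out the crushing beakers

### The job

Stand all the used steel beakers from the dark mat in the bays of the clamp block, then swing the clamp lever fully shut so that it holds them. With the brush, scrub the inside of each beaker, the tallest first and the shortest last: down to the bottom, up by well over half the beaker's height, and down to the bottom again; keep the clamp shut while brushing. Hang the brush back upright in its stand, swing the clamp lever wide open again and set the beakers upright in the clear tray, leaving everything else on the desk alone.

Things in the scene. Friction and masses are not known exactly. Their poses are not given: they have to be found in the camera images.
- beaker_tall: tallest used stainless steel beaker (may be absent, then None): open straight round cup, 56 mm outside diameter, 50 mm inside, 105 mm tall, weighted floor 15 mm thick, about 0.15 kg. Origin at the centre of its underside, z up its axis. Stands on the dark mat at the start.
- beaker_mid: middle-sized used stainless steel beaker (may be absent, then None): open straight round cup, 56 mm outside diameter, 50 mm inside, 90 mm tall, weighted floor 15 mm thick, about 0.15 kg. Origin at the centre of its underside, z up its axis. Stands on the dark mat at the start.
- beaker_short: shortest used stainless steel beaker (may be absent, then None): open straight round cup, 56 mm outside diameter, 50 mm inside, 75 mm tall, weighted floor 15 mm thick, about 0.15 kg. Origin at the centre of its underside, z up its axis. Stands on the dark mat at the start.
- brush: Cleaning brush, 196 mm long, 0.09 kg, hanging upright in its stand. Origin at the centre of the bristle tip (lower end), z up along the brush to the handle. Bristle head 30 mm diameter from 0 to 70 mm, thin stem to 120 mm, grey guard disc 52 mm diameter from 120 to 126 mm, square handle 20 x 20 mm (faces along its x and y) from 126 to 196 mm.
- brush_grip (a point): Point on the brush axis, 165 mm above the bristle tip, where the handle is best gripped from above. Axes as the brush.
- stand: White round brush stand, fixed: tube 128 mm high, 60 mm outside diameter, open top with a hole of 40 mm diameter, 122 mm deep. Origin at the centre of its underside. The brush hangs with its guard disc on the stand's rim, bristle tip 8 mm above the stand's underside.
- block: Clamp block, fixed: aluminium base plate 100 (x) x 240 (y) x 12 mm; a back wall (+x side, 12 mm thick) and a front wall (-x side, 8 mm thick), tops at 46 mm, and four white dividers 12 mm thick, tops at 58 mm, form three open-topped bays along y, each 64 mm wide (y) and 66 mm (x). Origin at the centre of its underside, z up. Beakers stand on the plate, 12 mm above the origin.
- bay0 (a point): Centre of bay 0 (at block y = +76 mm) on the top of the base plate, where a beaker's underside centre belongs; axes as the block. All bays take any beaker.
- bay1 (a point): Centre of bay 1 (middle) on the top of the base plate, where a beaker's underside centre belongs; axes as the block. All bays take any beaker.
- bay2 (a point): Centre of bay 2 (at block y = -76 mm) on the top of the base plate, where a beaker's underside centre belongs; axes as the block. All bays take any beaker.
- clamp (a joint): Angle of the hinged clamp lever, rad: 0 = fully shut (cross bar upright, close against the -x side of the beakers above the front wall), 1.4 = fully open (folded towards block -x). Stiff hinge, stays where left; about 3 N at the bar moves it. Axis along block y, 22 mm above the underside, 36 mm to -x of the bay centres. The bar, 12 mm thick, 50 mm from the axis, spans all bays.
- clamp_grip (a point): Grip point of the lever: on the axis of the round black handle, 16 mm diameter and 52 mm long along block y, that prolongs the cross bar past the +y end of the block (handle from 125 to 177 mm, this point at 152 mm). The handle moves on an arc of 50 mm radius about point clamp_hinge; its axis stays along block y.
- clamp_hinge (a point): Point on the lever's hinge axis beside the grip point (block y = +152 mm). At lever angle a the grip is at this point + (-50 sin a, 0, 50 cos a) mm in block axes.
- tray: Fixed clear tray with white floor, 210 x 210 mm, rim 14 mm high, walls and floor 5 mm thick. Origin at the centre of its underside; the floor that beakers stand on is 5 mm above it.
- mat: Dark rubber mat, fixed, 210 x 210 x 2 mm, where the used beakers stand. Origin at the centre of its underside.
- syrup: Bystander, leave alone: amber bottle, 54 mm diameter, 130 mm tall; origin under it.
- dose0: Bystander, leave alone: small lidded dose cup, 46 mm diameter, 42 mm tall; origin under it.
- dose1: Bystander, leave alone: small lidded dose cup, 46 mm diameter, 42 mm tall; origin under it.
- dose2: Bystander, leave alone: small lidded dose cup, 46 mm diameter, 42 mm tall; origin under it.
- dose3: Bystander, leave alone: small lidded dose cup, 46 mm diameter, 42 mm tall; origin under it.
- dose4: Bystander, leave alone: small lidded dose cup, 46 mm diameter, 42 mm tall; origin under it.
- carton: Bystander, leave alone: paper carton 60 x 110 x 30 mm; origin under it.
- pillbox: Bystander, leave alone: flat pill box 50 x 120 x 25 mm; origin under it.
Mind the look-alikes: they are no part of the job. Leave any green look-alike of the beaker_short alone. Leave any green or red look-alike of the beaker_tall alone.

How it is judged:
By the outcome, as a careful person would: the job done as asked, in the order asked, and still so for the second after the job is handed in, with the robot touching nothing.
Of beaker_tall, beaker_mid, beaker_short only 2 to 3 are there at a start; the rules pass over those that are not, and their reading is None.
At some moment in a run one of beaker_tall, beaker_mid, beaker_short may be knocked a few centimetres aside while the robot is not near it.
It also fails if it takes over 210 s, if anything falls off the work surface, if the arm or the gripper's body presses on something with over 40 N, if the wrist force passes 120 N, or if a joint passes its speed limit or range.

### The arm

A 6-joint arm with a two-finger parallel gripper is mounted at the origin on the work surface. World frame = base frame: x ahead of the robot, y to its left, z up, the work surface at z = 0. Lengths are in m, angles in rad, forces in N, time in s.
With the tool pointing down it reaches from about 0.35 to 0.85 m from the base axis. Payload 8.1 kg.
Tool frame: the origin (TCP) lies between the finger pads; the fingertips stand 25 mm ahead of it and the grasp point (between the pads) lies 6 mm ahead of it; z points along the fingers, y is the line along which they close (so a half turn about z gives the same grasp; the last joint's range is limited). The gripper opens to 93 mm and grips with 3 to 60 N. Pads are 15 mm wide; open, the fingers measure 128 mm over their backs; the gripper's body (75 mm by 188 mm) begins 65 mm behind the grasp point.
Start: joints at [-1.405, 0.13, 1.488, -0, 1.523, -0.085], TCP at [0.149, -0.581, 0.244] pointing down, gripper open.
Joint ranges: [-2.96, 2.96], [-0.89, 2.26], [0.02, 2.5], [-1.34, 4.48], [0, 2.73], [-2.66, 2.66]. Speed limits (rad/s): [2.39, 2.39, 2.79, 3.14, 3.14, 3.14].

### API

Orientations are given as a rotation vector (axis times angle).
In Python, from plant import robot gives the robot as it stands.
- The arm moves only by the tool arm_command, never from a script. Its argument "increments" is text: rows parted by semicolons, each of 5 numbers parted by spaces: the closure, from 0 (fully open) to 1 (shut), then the shift along the tool's x, y, z in mm, then the turn about the tool's z in rad. A call has 1 to 5 rows; each row is the pose to reach, as a shift and turn from the pose commanded when the call began, along the tool's axes at that moment; what a row does not reach only later rows make up. A row lasts 1/10 s, in which the tool goes at most 50 mm and 8.59 degrees, less where a joint would pass 70% of its speed; a pose out of reach is approached as far as the arm can. A call with a gripper value outside its range is refused whole. The fingers move at their own pace and stop on an object; "grip_force" is the grip in N (left out, the last holds). Time passes only in rows, so rows that repeat a pose let the fingers close. It gives the time, the measured TCP pose, the force, the opening and the grip force at its end, in the units of the state.
- robot.read_state(): the state, without advancing time (a new reading comes with each control period).
- robot.read_camera(name): name is "scene" or "top"; returns the picture (420x560x3 uint8, blue, green, red); there is no depth.
- robot.camera_model(name): a dict with "fx", "fy", "cx", "cy" (pixels), "D" ([k1, k2, p1, p2, k3] as OpenCV has them; the pictures are not rectified), "eye" and "rotation" of the camera in the world. Camera axes: x right, y down, z forward; pixel columns grow to the right and rows downward; lengths in m; the calibration is good to about 2 mm. A picture is of the moment at which its call begins. camera_model takes no time and is no camera call.
- robot.close_job(): hands the job in; it is judged then, once.
The state is a dict: "t": time; "q": joint angles; "dq": joint speeds; "joint_torque": joint torques, N m; "tool_pos": TCP position; "orientation": TCP orientation; "force": force on the tool from outside, world axes, zero at the start; "wrist_torque": the same for the moment, N m; "opening": finger opening in m; "gripper_force": force on a finger pad.
Only numpy, scipy, OpenCV 4.12 (cv2) and the standard library are available. Lean on these libraries where they do the work, as an engineer would, in place of code of your own. Each camera call takes 0.05 s, during which the arm holds its last target. There are 200 camera calls.

## Working session

There is one attempt and no reset: what is moved stays moved. The work goes in short steps, Python scripts to look and compute and a tool call to move; the robot and the scene stay as the last step left them, time stands still between calls to the robot, and variables do not carry over. Pictures are saved under pics/ and viewed, at most 14 in all, crops included, and the job is handed in when it is done.

Besides the shell and the picture viewer there is one more tool, called by a JSON object that holds its "method" and its "body", one argument or row to a line. arm_command: Moves the arm, as the interface text tells. Its arguments: {"type":"object","properties":{"increments":{"type":"string"},"grip_force":{"type":"number"}},"required":["increments"]}

```bash
ls; mkdir -p pics; python3 - <<'E'
from plant import robot
import cv2
for n in("scene","top"):
    m=robot.camera_model(n);print(n,m)
    cv2.imwrite(f"pics/{n}0.png",robot.read_camera(n))
s=robot.read_state();print(s)
E
```

```text
pics
scene {'fx': 439.3039314026361, 'fy': 439.3039314026361, 'cx': 279.4568569219254, 'cy': 206.7768347818178, 'D': array([-0.08475324,  0.        ,  0.        ,  0.        ,  0.        ]), 'eye': array([ 1.00474723, -0.40022463,  0.99760477]), 'rotation': array([-2.29908768, -0.97312056,  0.36204745])}
top {'fx': 497.6915713441061, 'fy': 497.6915713441061, 'cx': 273.19579859327195, 'cy': 205.67135616671064, 'D': array([0.0623458, 0.       , 0.       , 0.       , 0.       ]), 'eye': array([0.41679888, 0.07279673, 1.46832371]), 'rotation': array([-2.19693636,  2.17261167, -0.07986141])}
{'t': 0.1, 'q': array([-1.40540028e+00,  1.31086242e-01,  1.48910078e+00, -2.26696031e-05,
        1.52296961e+00, -8.54402203e-02]), 'dq': array([-6.67989711e-05, -1.56608963e-03, -2.99389485e-03, -1.41451732e-03,
       -7.38041408e-04, -9.88714825e-04]), 'joint_torque': array([ 1.03376598e-03, -5.61344111e+01, -4.93095303e+01,  7.68919266e-02,
        2.90799042e-02, -5.83699762e-05]), 'tool_pos': array([ 0.14884754, -0.58079747,  0.24273015]), 'orientation': array([-3.11536708e+00, -3.92786903e-01,  1.33659869e-04]), 'force': array([-0.36841034,  0.01256237, -0.82010906]), 'wrist_torque': array([ 0.05996291, -0.00510002, -0.01380651]), 'gripper_force': 0.0, 'opening': 0.09281485528696298}
```

View pics/scene0.png

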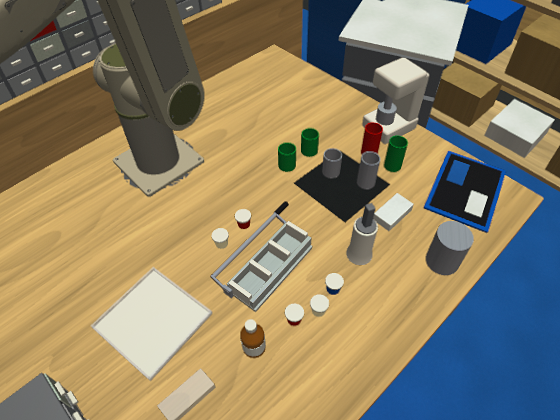

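```bash
python3 - <<'E'
import cv2
cv2.imwrite("pics/top0b.png",cv2.resize(cv2.imread("pics/top0.png"),(800,600),interpolation=cv2.INTER_CUBIC))
E
```

```text
(no output)
```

View pics/top0b.png

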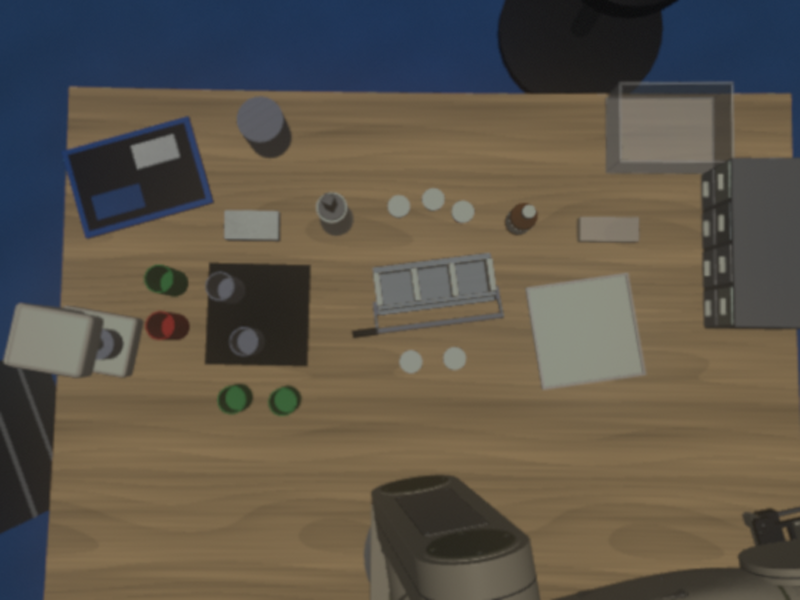

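Two grey beakers stand on the mat: scene (332,163) is the shorter and (369,170) the taller. In the top picture they are at (245,342) and (222,288). The block is at about (435,283), the lever handle at (365,333), the stand with brush at (332,207), and the tray at (585,331). Next I'll enlarge these areas.

```bash
cat > h.py <<'E'
import numpy as np, cv2, json
from scipy.spatial.transform import Rotation as R
from plant import robot
def cam(n):
    m=robot.camera_model(n);K=np.array([[m["fx"],0,m["cx"]],[0,m["fy"],m["cy"]],[0,0,1]])
    return K,np.array(m["D"],float),np.array(m["eye"]),R.from_rotvec(m["rotation"]).as_matrix()
def w(n,u,v,z):
    K,D,e,M=cam(n);p=cv2.undistortPoints(np.array([[[u,v]]],float),K,D)[0,0]
    d=M@np.array([p[0],p[1],1]);return e+d*(z-e[2])/d[2]
def px(n,P):
    K,D,e,M=cam(n);P=np.atleast_2d(np.array(P,float))
    return cv2.projectPoints((P-e)@M,np.zeros(3),np.zeros(3),K,D)[0][:,0]
def circ(c,r,z,k=60):
    a=np.linspace(0,2*np.pi,k);return np.c_[c[0]+r*np.cos(a),c[1]+r*np.sin(a),0*a+z]
def crop(img,u,v,wd,ht,s,lines=()):
    c=cv2.resize(img[v:v+ht,u:u+wd],None,fx=s,fy=s,interpolation=cv2.INTER_CUBIC)
    for l,col in lines:
        cv2.polylines(c,[np.int32((l-[u,v]+.5)*s)],False,col,1,cv2.LINE_AA)
    return c
E
python3 - <<'E'
from h import *
t=cv2.imread("pics/top0.png");s=cv2.imread("pics/scene0.png")
# mat/stand and block, 4x ; top
a=crop(t,135,125,200,150,4)
cv2.imwrite("pics/a.png",a)
b=np.hstack([crop(s,290,120,100,150,4),crop(s,205,195,110,120,4)[:600,:400]]) if 0 else crop(s,205,120,200,150,4)
b=crop(s,205,130,190,150,4);b=cv2.copyMakeBorder(b,0,0,0,0,0)
cv2.imwrite("pics/b.png",b)
print(M:=cam("top")[3], cam("scene")[3])
E
```

```text
[[ 1.10960092e-02 -9.97315112e-01  7.23840153e-02]
 [-9.99937905e-01 -1.11415676e-02 -2.25652135e-04]
 [ 1.03151769e-03 -7.23770168e-02 -9.97376811e-01]] [[ 0.69262154  0.55464739 -0.46113087]
 [ 0.72117417 -0.54449738  0.42828777]
 [-0.01353585 -0.62919701 -0.77712799]]
```

View pics/a.png

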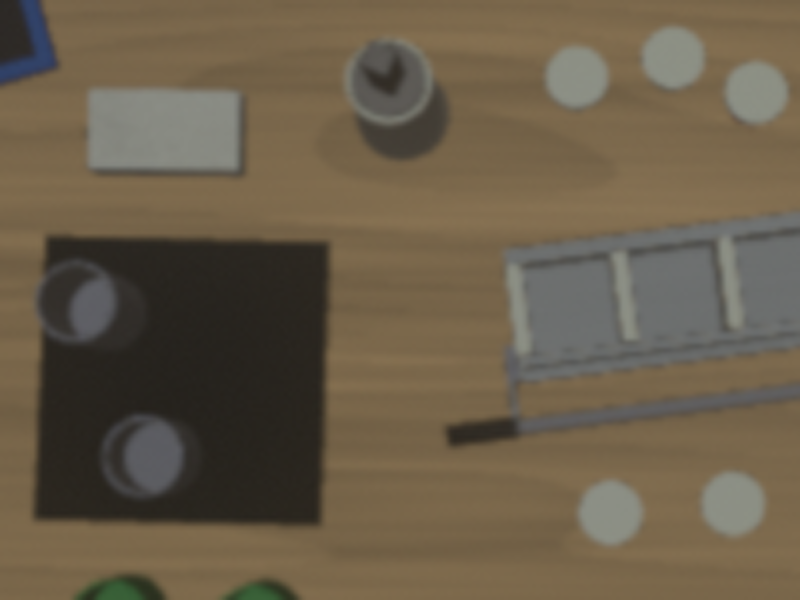

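View pics/b.png

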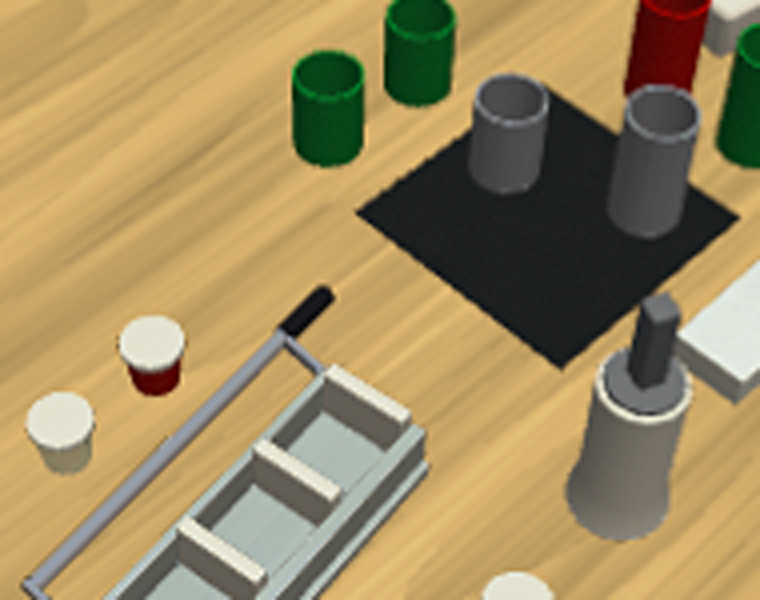

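```bash
python3 - <<'E'
from h import *
A=lambda u,v:((u+.5)/4-.5+135,(v+.5)/4-.5+125)
B=lambda u,v:((u+.5)/4-.5+205,(v+.5)/4-.5+130)
T=lambda u,v:((u+.5)*.7-.5,(v+.5)*.7-.5)
f=lambda a:np.round(a*1000,1)
print("mat",[f(w("top",*A(*p),.002))[:2] for p in[(45,237),(328,242),(320,523),(35,519)]],
 "scene",[f(w("scene",*B(*p),.002))[:2] for p in[(357,212),(562,369),(739,216)]])
for n,pa,pb in(("A",(77,301),(661,115)),("B",(143,456),(511,100))):
  for z in(.107,.092,.077): print(n,z,f(w("top",*A(*pa),z)),f(w("scene",*B(*pb),z)))
print("stand",f(w("top",*A(389,81),.128)),f(w("scene",*B(644,383),.128)))
tr=[f(w("top",*T(*p),.014))[:2] for p in[(527,288),(629,274),(644,374),(542,388)]];print("tray",tr,np.mean(tr,0))
for z in(.058,):
  for d in[((514,265),(524,352)),((619,252),(630,340)),((726,238),(737,327))]: print("divT",[f(w("top",*A(*p),z))[:2] for p in d])
  for d in[((405,418),(335,368)),((333,495),(260,447)),((260,580),(185,525))]: print("divS",[f(w("scene",*B(*p),z))[:2] for p in d])
for z in(.03,.04,.05): print("grip",z,f(w("top",*A(483,431),z)),f(w("scene",*B(308,311),z)))
E
```

```text
mat [array([583.5, 448.8]), array([582.3, 240.6]), array([375.4, 242.3]), array([376.5, 449.7])] scene [array([376.4, 245.6]), array([584.2, 243.2]), array([583.4, 450.7])]
A 0.107 [527.8 398.9 107. ] [529.1 399.4 107. ]
A 0.092 [529.1 402.5  92. ] [521.1 412.8  92. ]
A 0.077 [530.3 406.1  77. ] [513.1 426.3  77. ]
B 0.107 [422.6 351.2 107. ] [443.6 333.8 107. ]
B 0.092 [422.6 354.3  92. ] [434.1 346.2  92. ]
B 0.077 [422.7 357.4  77. ] [424.7 358.6  77. ]
stand [678.6 186.7 128. ] [679.9 189.7 128. ]
tray [array([ 537.8, -206.9]), array([ 568.8, -414. ]), array([ 366.3, -440.8]), array([ 335.1, -236.3])] [ 452.  -324.5]
divT [array([561.1, 101.6]), array([499.1,  93.7])]
divT [array([571.2,  27. ]), array([508.5,  18.6])]
divT [array([582.1, -49.1]), array([518.6, -57.3])]
divS [array([562.2, 103.2]), array([500.8,  99.2])]
divS [array([571.8,  27.5]), array([512.5,  19.6])]
divS [array([584.7, -47.9]), array([522.9, -54.6])]
grip 0.03 [443.4 123.   30. ] [436.5 135.9  30. ]
grip 0.04 [443.2 122.7  40. ] [442.3 130.4  40. ]
grip 0.05 [443.  122.3  50. ] [448.2 124.8  50. ]
```

```bash
cat >> h.py <<'E'
def blk(c,yaw,P):
    r=R.from_euler('z',yaw).as_matrix();return np.array(P,float)@r.T/1000+np.r_[c,0]
def blines(c,yaw,a):
    L=[]
    for y in(-114,-38,38,114):L.append((blk(c,yaw,[(-33,y-6,58),(33,y-6,58),(33,y+6,58),(-33,y+6,58),(-33,y-6,58)]),(0,0,255)))
    gx,gz=-36-50*np.sin(a),22+50*np.cos(a)
    L.append((blk(c,yaw,[(gx,125,gz),(gx,177,gz)]),(0,255,255)))
    L.append((blk(c,yaw,[(33,114,46),(33,-114,46)]),(255,0,0)));L.append((blk(c,yaw,[(45,120,46),(45,-120,46)]),(255,0,0)))
    return L
def sq(c,yaw,h,z):
    return blk(c,yaw,[(-h,-h,z),(h,-h,z),(h,h,z),(-h,h,z),(-h,-h,z)])
E
python3 - <<'E'
from h import *
t=cv2.imread("pics/top0.png");s=cv2.imread("pics/scene0.png")
c,y=(.546,-.0146),np.radians(7.6)
L=blines(c,y,1.4)
p=lambda n,L:[(px(n,l),col) for l,col in L]
top=crop(t,242,172,114,44,7,p("top",L))
st=(.679,.188)
H=[(sq(st,y,10,204),(0,0,255)),(circ(st,.030,.128),(0,255,0)),(circ(st,.026,.134),(255,255,0))]
h1=crop(t,217,130,32,30,9);h2=crop(t,217,130,32,30,9,p("top",H));h3=crop(s,345,195,38,40,7)[:270];
h3=crop(s,345,198,40,45,6)
canv=np.zeros((600,800,3),np.uint8);canv[:308,:798]=top;canv[320:590,:288]=h1;canv[320:590,290:578]=h2;canv[320:590,580:800]=h3[:,:220]
cv2.imwrite("pics/c.png",canv)
cv2.imwrite("pics/d.png",crop(s,205,193,125,118,5,p("scene",L)))
E
```

```text
(no output)
```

View pics/c.png

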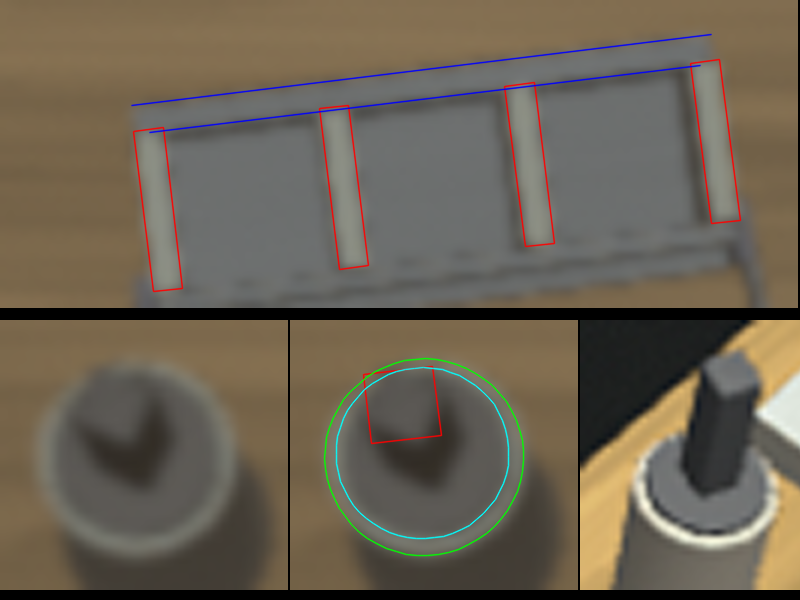

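View pics/d.png

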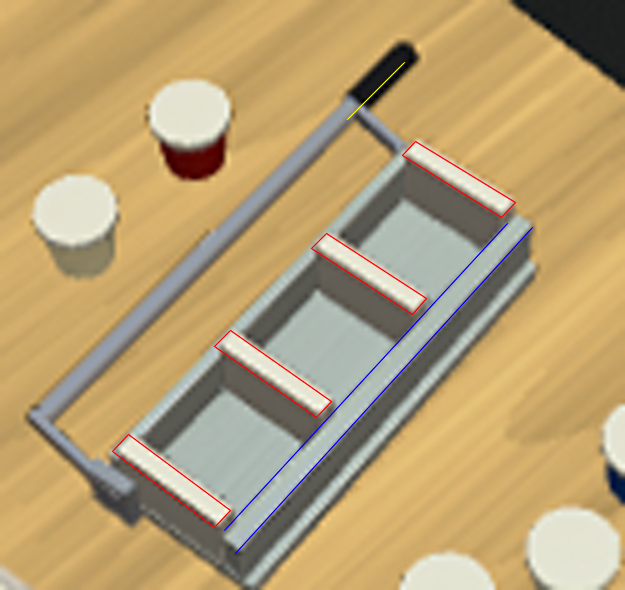

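The block overlay fits in both views: bay1 at (546,-15), yaw 7.6°. The lever is at about 1.2 rad with its grip at z≈40. The brush handle is turned to about 63°, and the stand is at (679,187). A is the tall beaker at (528,399), B is the short one at (423,358), and there is no mid one. Now I'll plan the first moves.

```bash
cat >> h.py <<'E'
C=(.546,-.0146);YAW=np.radians(7.6);PH=97.6
def bp(x,y,z): return blk(C,YAW,[(x,y,z)])[0]*1000
def cur():
    s=robot.read_state();M=R.from_rotvec(s["orientation"]).as_matrix()
    return s,[*s["tool_pos"]*1000,np.degrees(np.arctan2(M[1,0],M[0,0]))]
def plan(ws,start=None):
    p=start or cur()[1]
    print("from",np.round(p,1))
    for q in ws:
        f=np.radians(p[3]);d=np.subtract(q[:3],p[:3])
        print("->",np.round(q,1),":",np.round([d[0]*np.cos(f)+d[1]*np.sin(f),d[0]*np.sin(f)-d[1]*np.cos(f),-d[2]],1),"turn",round(np.radians(p[3]-q[3]),3));p=q
E
python3 - <<'E'
from h import *
plan([(330,-420,260,50),(450,-200,250,75),(500,30,250,PH),(520,250,250,PH),(528,399,180,PH),(528,399,70,PH)])
E
```

```text
from [ 148.8 -580.8  242.7   14.4]
-> [ 330 -420  260   50] : [ 215.4 -110.8  -17.3] turn -0.622
-> [ 450 -200  250   75] : [245.7 -49.5  10. ] turn -0.436
-> [500.   30.  250.   97.6] : [235.1 -11.2   0. ] turn -0.394
-> [520.  250.  250.   97.6] : [215.4  48.9   0. ] turn 0.0
-> [528.  399.  180.   97.6] : [146.6  27.6  70. ] turn 0.0
-> [528.  399.   70.   97.6] : [  0.   0. 110.] turn 0.0
```

{"method": "arm_command", "body": {
  "increments": "0 215 -111 -17 -0.62;0 215 -111 -17 -0.62;0 215 -111 -17 -0.62;0 215 -111 -17 -0.62;0 215 -111 -17 -0.62"
}}

```text
t: 0.6
tool_pos: [0.331, -0.4183, 0.2605]
orientation: [-2.844, -1.333, -0.0]
force: [-0.1, -0.7, -0.0]
opening: 0.093
gripper_force: 0.0
```

{"method": "arm_command", "body": {
  "increments": "0 246 -50 10 -0.436;0 246 -50 10 -0.436;0 246 -50 10 -0.436;0 246 -50 10 -0.436;0 246 -50 10 -0.436"
}}

```text
t: 1.1
tool_pos: [0.4497, -0.199, 0.2504]
orientation: [-2.494, -1.91, 0.0]
force: [0.2, -0.3, 0.1]
opening: 0.0931
gripper_force: 0.0
```

{"method": "arm_command", "body": {
  "increments": "0 235 -11 0 -0.394;0 235 -11 0 -0.394;0 235 -11 0 -0.394;0 235 -11 0 -0.394;0 235 -11 0 -0.394"
}}

```text
t: 1.6
tool_pos: [0.4999, 0.0317, 0.2504]
orientation: [-2.07, -2.362, -0.0]
force: [-0.4, 0.0, 0.5]
opening: 0.0929
gripper_force: 0.0
```

{"method": "arm_command", "body": {
  "increments": "0 215 49 0 0;0 215 49 0 0;0 215 49 0 0;0 215 49 0 0;0 215 49 0 0"
}}

```text
t: 2.1
tool_pos: [0.5199, 0.2522, 0.25]
orientation: [-2.068, -2.363, 0.0]
force: [0.1, -0.1, 0.4]
opening: 0.0933
gripper_force: 0.0
```

```bash
cat >> h.py <<'E'
def chk(pts,n="top",ref=None,r=22):
    im=robot.read_camera(n);ref=cv2.imread(f"pics/{n}0.png") if ref is None else ref
    for P in pts:
        u,v=np.int32(np.round(px(n,P)[0]));print(P,"diff",cv2.absdiff(im,ref)[v-r:v+r,u-r:u+r].mean().round(2))
    return im
E
python3 - <<'E'
from h import *
chk([(.528,.399,.06),(.4235,.358,.05)],"top");chk([(.528,.399,.06),(.4235,.358,.05)],"scene")
plan([(528,399,170,PH),(528,399,70,PH)])
E
```

```text
(0.528, 0.399, 0.06) diff 22.61
(0.4235, 0.358, 0.05) diff 15.32
(0.528, 0.399, 0.06) diff 5.37
(0.4235, 0.358, 0.05) diff 3.88
from [519.9 251.1 249.8  97.7]
-> [528.  399.  170.   97.6] : [145.5  27.7  79.8] turn 0.001
-> [528.  399.   70.   97.6] : [  0.   0. 100.] turn 0.0
```

{"method": "arm_command", "body": {
  "increments": "0 146 28 80 0;0 146 28 80 0;0 146 28 80 0;0 146 28 80 0;0 146 28 80 0",
  "grip_force": 20
}}

```text
t: 2.7
tool_pos: [0.528, 0.3968, 0.1674]
orientation: [-2.069, -2.362, 0.007]
force: [0.6, -0.7, -0.4]
opening: 0.093
gripper_force: 0.0
```

```bash
python3 - <<'E'
from h import *
im=robot.read_camera("scene");cv2.imwrite("pics/e.png",crop(im,290,110,140,110,5))
print(cur()[1])
E
```

```text
[np.float64(528.9398601038974), np.float64(395.7741324917459), np.float64(169.113949886418), np.float64(97.49916269628389)]
```

View pics/e.png

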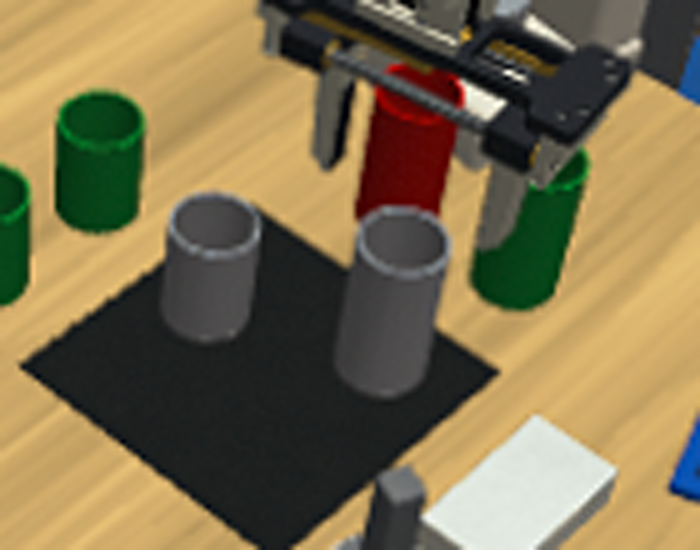

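Both beakers are where they were, and the gripper is over the tall one with its fingers to either side. Descend and grip.

{"method": "arm_command", "body": {
  "increments": "0 2 0 60 0;0 2 0 99 0;0 2 0 99 0;1 2 0 99 0;1 2 0 99 0",
  "grip_force": 20
}}

```text
t: 3.25
tool_pos: [0.5317, 0.3989, 0.076]
orientation: [2.073, 2.359, 0.008]
force: [1.0, 0.4, 0.6]
opening: 0.0813
gripper_force: 0.0
```

{"method": "arm_command", "body": {
  "increments": "1 0 0 0 0;1 0 0 0 0;1 0 0 0 0;1 0 0 0 0;1 0 0 0 0"
}}

```text
t: 3.75
tool_pos: [0.5297, 0.3991, 0.0733]
orientation: [2.072, 2.361, 0.002]
force: [-2.6, -1.0, 7.3]
opening: 0.057
gripper_force: 20.0
```

```bash
python3 - <<'E'
from h import *
s,p=cur();print(p,s["force"],s["opening"])
plan([(528,399,250,PH),(532,230,250,PH),(*bp(0,76,250)[:3],PH),(*bp(0,76,86),PH),(*bp(0,76,80),PH)])
E
```

```text
[np.float64(529.7410700101183), np.float64(399.1252380251333), np.float64(73.30352002321942), np.float64(97.4668934912711)] [-2.64936935 -1.0320468   7.28929313] 0.05697244242897215
from [529.7 399.1  73.3  97.5]
-> [528.  399.  250.   97.6] : [ 1.000e-01 -1.700e+00 -1.767e+02] turn -0.002
-> [532.  230.  250.   97.6] : [-168.   -18.4    0. ] turn 0.0
-> [535.9  60.7 250.   97.6] : [-168.3  -18.5   -0. ] turn 0.0
-> [535.9  60.7  86.   97.6] : [  0.   0. 164.] turn 0.0
-> [535.9  60.7  80.   97.6] : [0. 0. 6.] turn 0.0
```

{"method": "arm_command", "body": {
  "increments": "1 0 0 -40 0;1 0 0 -90 0;1 0 0 -140 0;1 0 0 -177 0;1 0 0 -177 0"
}}

```text
t: 4.25
tool_pos: [0.532, 0.4005, 0.2575]
orientation: [2.07, 2.359, 0.019]
force: [-0.1, -0.3, 0.5]
opening: 0.0568
gripper_force: 20.0
```

{"method": "arm_command", "body": {
  "increments": "1 -168 -18 0 0;1 -168 -18 0 0;1 -168 -18 0 0;1 -168 -18 0 0;1 -168 -18 0 0"
}}

```text
t: 4.75
tool_pos: [0.5331, 0.2268, 0.2477]
orientation: [-2.076, -2.357, 0.003]
force: [-1.2, -0.1, -1.0]
opening: 0.0568
gripper_force: 20.0
```

{"method": "arm_command", "body": {
  "increments": "1 -168 -18 0 0;1 -168 -18 0 0;1 -168 -18 0 0;1 -168 -18 0 0;1 -168 -18 0 0"
}}

```text
t: 5.25
tool_pos: [0.5371, 0.059, 0.248]
orientation: [-2.076, -2.358, 0.001]
force: [-0.5, -0.2, -0.7]
opening: 0.0567
gripper_force: 20.0
```

```bash
python3 - <<'E'
from h import *
s,p=cur();print(p,s["force"],s["opening"])
plan([(*bp(0,76,110),PH),(*bp(0,76,84),PH)])
E
```

```text
[np.float64(537.1369885697995), np.float64(59.026642241901634), np.float64(247.95592546371918), np.float64(97.28680434405)] [-0.51510911 -0.16782042 -0.68716777] 0.05668930849818372
from [537.1  59.  248.   97.3]
-> [535.9  60.7 110.   97.6] : [  1.8  -1.  138. ] turn -0.005
-> [535.9  60.7  84.   97.6] : [ 0.  0. 26.] turn 0.0
```

{"method": "arm_command", "body": {
  "increments": "1 2 -1 50 0;1 2 -1 95 0;1 2 -1 125 0;1 2 -1 125 0;1 2 -1 125 0"
}}

```text
t: 5.75
tool_pos: [0.5353, 0.0643, 0.1228]
orientation: [-2.069, -2.361, 0.001]
force: [0.4, 0.0, -0.9]
opening: 0.0566
gripper_force: 20.0
```

{"method": "arm_command", "body": {
  "increments": "1 0 0 10 0;1 0 0 20 0;1 0 0 30 0;1 0 0 38 0;1 0 0 38 0"
}}

```text
t: 6.25
tool_pos: [0.5393, 0.0608, 0.0884]
orientation: [2.068, 2.355, 0.004]
force: [4.3, -10.8, 6.2]
opening: 0.0561
gripper_force: 20.0
```

{"method": "arm_command", "body": {
  "increments": "1 0 0 0 0;1 0 0 0 0;1 0 0 0 0"
}}

```text
t: 6.55
tool_pos: [0.5393, 0.0608, 0.0885]
orientation: [2.068, 2.355, 0.004]
force: [4.3, -10.6, 5.1]
opening: 0.0561
gripper_force: 20.0
```

```bash
python3 - <<'E'
from h import *
s,p=cur();print(p,s["force"],s["wrist_torque"])
L=[(circ(bp(0,76,0)[:2]/1000,.028,.117),(0,0,255))]+[(blk(C,YAW,[(-33,y,58),(33,y,58)]),(0,255,0)) for y in(44,108)]
im=robot.read_camera("scene");q=lambda n:[(px(n,l),c) for l,c in L]
cv2.imwrite("pics/f.png",crop(im,210,150,140,120,5,q("scene")))
E
```

```text
[np.float64(539.3055268018711), np.float64(60.81284416126411), np.float64(88.49278536625431), np.float64(97.42478172476112)] [  4.33472007 -10.63220158   5.11504017] [-2.17185663 -0.85584828 -0.0971523 ]
```

View pics/f.png

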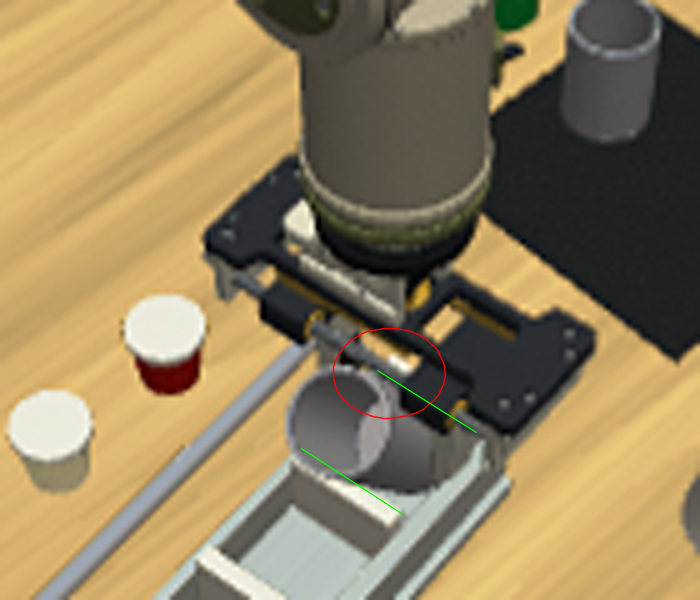

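The beaker has swung in the grip: its top leans towards -y over divider +38. I'll lift it and let it hang straight at a light grip.

{"method": "arm_command", "body": {
  "increments": "1 0 0 -20 0;1 0 0 -40 0;1 0 0 -60 0;1 0 0 -80 0;1 0 0 -90 0"
}}

```text
t: 7.1
tool_pos: [0.5373, 0.0633, 0.1783]
orientation: [2.07, 2.36, 0.005]
force: [0.8, -0.6, -1.5]
opening: 0.056
gripper_force: 20.0
```

{"method": "arm_command", "body": {
  "increments": "1 0 0 0 0;1 0 0 0 0;1 0 0 0 0",
  "grip_force": 8
}}

```text
t: 7.4
tool_pos: [0.5352, 0.0627, 0.1743]
orientation: [-2.071, -2.36, 0.002]
force: [-0.5, 0.2, -2.3]
opening: 0.0565
gripper_force: 8.0
```

```bash
python3 - <<'E'
from h import *
s,p=cur();print(p,s["force"],s["wrist_torque"])
im=robot.read_camera("scene")
cv2.imwrite("pics/g.png",crop(im,210,110,140,150,4))
E
```

```text
[np.float64(535.1691264208437), np.float64(62.687496640658566), np.float64(174.26295311330867), np.float64(97.4528914611856)] [-0.52324103  0.2225427  -2.31665126] [-0.0869286  -0.09717791 -0.00317264]
```

View pics/g.png

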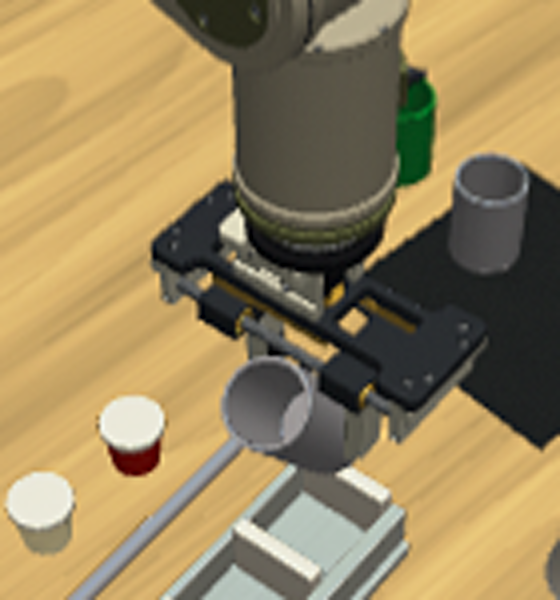

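Still tilted about 60°. I'll carry it slowly over the clear desk beside the mat and ease the grip there so that it hangs upright.

{"method": "arm_command", "body": {
  "increments": "1 10 0 0 0;1 25 0 0 0;1 45 0 0 0;1 65 0 0 0;1 85 0 0 0",
  "grip_force": 12
}}

```text
t: 7.95
tool_pos: [0.5243, 0.1488, 0.1754]
orientation: [-2.072, -2.361, 0.0]
force: [-0.1, 0.8, -1.5]
opening: 0.0564
gripper_force: 12.0
```

{"method": "arm_command", "body": {
  "increments": "1 18 0 0 0;1 32 0 5 0;1 40 0 15 0;1 40 0 30 0;1 40 0 45 0"
}}

```text
t: 8.45
tool_pos: [0.5193, 0.1863, 0.1288]
orientation: [-2.072, -2.361, 0.002]
force: [-0.6, 0.5, -1.4]
opening: 0.0566
gripper_force: 12.0
```

{"method": "arm_command", "body": {
  "increments": "1 0 0 10 0;1 0 0 15 0;1 0 0 15 0;1 0 0 15 0;1 0 0 15 0",
  "grip_force": 4
}}

```text
t: 8.95
tool_pos: [0.5204, 0.1865, 0.1166]
orientation: [2.072, 2.36, 0.002]
force: [0.4, 0.0, -0.8]
opening: 0.0567
gripper_force: 4.0
```

```bash
python3 - <<'E'
from h import *
s,p=cur();print(p,s["force"],s["wrist_torque"],s["opening"])
im=robot.read_camera("scene")
cv2.imwrite("pics/i.png",crop(im,260,110,140,150,4))
E
```

```text
[np.float64(520.3844937693109), np.float64(186.51802087259946), np.float64(116.5696457625422), np.float64(97.4283803723734)] [ 0.38955662  0.04883324 -0.75370266] [-0.06493267 -0.05793113 -0.04533111] 0.0566655821265594
```

View pics/i.png

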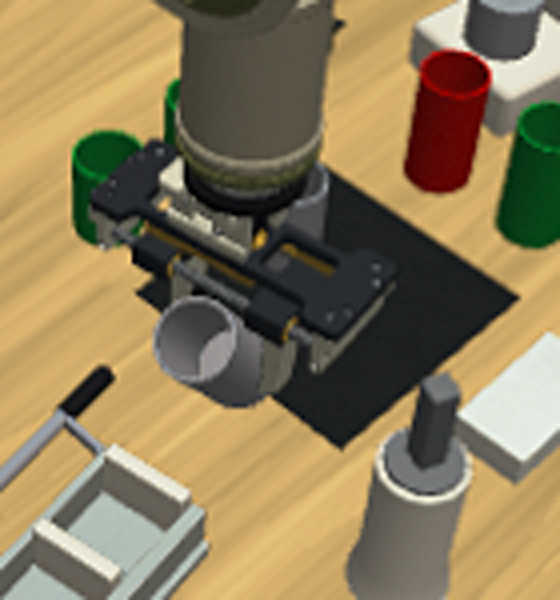

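It stays at about 50–60° even at 4 N; it probably clipped the divider, since the bay leaves only ±4 mm. I'll turn the gripper so the beaker's bottom points at +x, push it gently against the fixed stand tube to straighten it, then set it down on the desk and regrip.

{"method": "arm_command", "body": {
  "increments": "1 0 0 0 0.1;1 0 0 0 0.25;1 0 0 0 0.4;1 0 0 0 0.55;1 0 0 0 0.6",
  "grip_force": 7
}}

```text
t: 9.5
tool_pos: [0.5201, 0.1867, 0.1164]
orientation: [2.682, 1.635, 0.002]
force: [0.2, 0.2, -0.9]
opening: 0.0566
gripper_force: 7.0
```

{"method": "arm_command", "body": {
  "increments": "1 0 0 0 0.1;1 0 0 0 0.25;1 0 0 0 0.4;1 0 0 0 0.55;1 0 0 0 0.6"
}}

```text
t: 10.0
tool_pos: [0.5202, 0.1867, 0.1164]
orientation: [-3.046, -0.77, -0.002]
force: [-0.7, -0.1, -1.6]
opening: 0.0565
gripper_force: 7.0
```

{"method": "arm_command", "body": {
  "increments": "1 0 0 0 0.1;1 0 0 0 0.25;1 0 0 0 0.4;1 0 0 0 0.5;1 0 0 0 0.5"
}}

```text
t: 10.5
tool_pos: [0.5201, 0.1866, 0.1163]
orientation: [-3.141, 0.001, -0.002]
force: [0.5, 0.0, -1.5]
opening: 0.0566
gripper_force: 7.0
```

```bash
python3 - <<'E'
from h import *
s,p=cur();print(s["q"])
plan([(570,187,116,0),(606,187,116,0)])
im=robot.read_camera("scene")
cv2.imwrite("pics/j.png",crop(im,260,110,140,150,4))
E
```

```text
[ 2.51766880e-01  9.99578290e-02  1.75946906e+00 -3.20692339e-05
  1.28106826e+00  1.82328641e+00]
from [520.1 186.6 116.3  -0. ]
-> [570 187 116   0] : [49.9 -0.4  0.3] turn -0.001
-> [606 187 116   0] : [36.  0.  0.] turn 0.0
```

View pics/j.png

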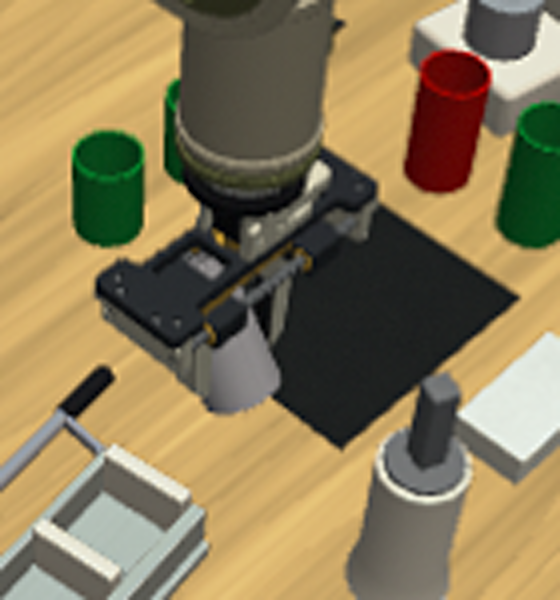

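The beaker leans with its bottom towards +x, about 30–45°; the stand lies straight ahead. Push slowly.

{"method": "arm_command", "body": {
  "increments": "1 12 0 0 0;1 24 0 0 0;1 36 0 0 0;1 46 0 0 0;1 50 0 0 0"
}}

```text
t: 11.05
tool_pos: [0.5706, 0.1865, 0.1159]
orientation: [-3.141, -0.004, -0.001]
force: [0.6, 0.1, -0.4]
opening: 0.0566
gripper_force: 7.0
```

{"method": "arm_command", "body": {
  "increments": "1 6 0 0 0;1 12 0 0 0;1 18 0 0 0;1 18 0 0 0;1 18 0 0 0"
}}

```text
t: 11.55
tool_pos: [0.5877, 0.1866, 0.1156]
orientation: [3.142, 0.001, -0.0]
force: [0.1, 0.1, -0.7]
opening: 0.057
gripper_force: 7.0
```

{"method": "arm_command", "body": {
  "increments": "1 5 0 0 0;1 10 0 0 0;1 15 0 0 0;1 18 0 0 0;1 18 0 0 0"
}}

```text
t: 12.05
tool_pos: [0.6062, 0.1865, 0.1157]
orientation: [3.142, 0.001, 0.0]
force: [0.3, -0.1, -0.8]
opening: 0.0565
gripper_force: 7.0
```

{"method": "arm_command", "body": {
  "increments": "1 -8 0 0 0;1 -20 0 0 0;1 -32 0 0 0;1 -42 0 0 0;1 -42 0 0 0"
}}

```text
t: 12.55
tool_pos: [0.5622, 0.1867, 0.1156]
orientation: [3.142, 0.002, -0.001]
force: [0.9, -0.8, -1.2]
opening: 0.0566
gripper_force: 7.0
```

```bash
python3 - <<'E'
from h import *
print(cur()[1])
im=robot.read_camera("scene");t=robot.read_camera("top")
cv2.imwrite("pics/k.png",np.hstack([crop(im,280,130,100,150,4),crop(t,190,110,100,150,4)]))
E
```

```text
[np.float64(562.2192629279839), np.float64(186.7269876208701), np.float64(115.56058807449682), np.float64(0.07641539141962142)]
```

View pics/k.png

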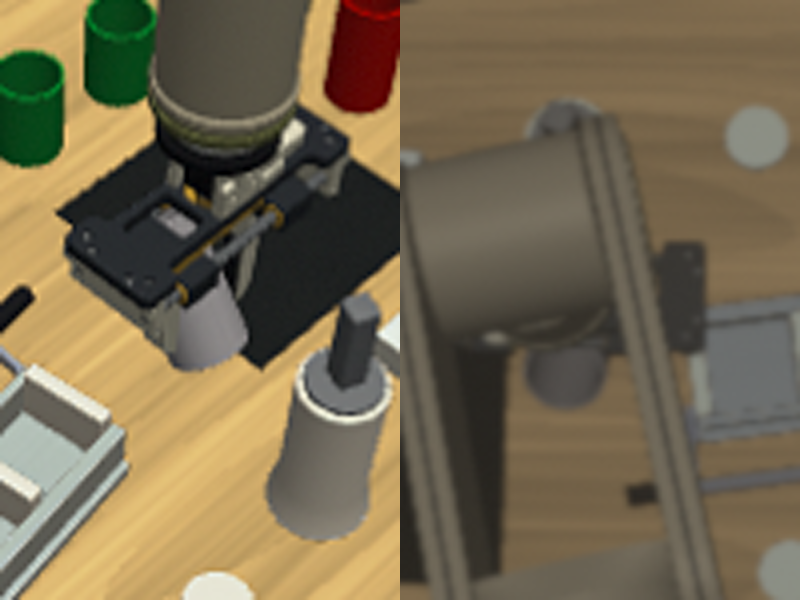

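```bash
python3 - <<'E'
from h import *
u,v=(565-400)/4+190,(375)/4+110
for z in(.12,.13,.14): print("rim",z,w("top",u,v,z).round(4), "lowest px", w("top",u,408/4+110,z).round(4))
# predicted scene outline for tilts
for th in(20,35,50,65):
  a=np.radians(th);ax=np.array([-np.sin(a),0,np.cos(a)]);e2=np.array([np.cos(a),0,np.sin(a)])
  piv=np.array([.5622,.1867,.1096]);k=np.linspace(0,2*np.pi,200)[:,None]
  for d,n in((-.065,"bot"),(.040,"rim")):
    P=piv+ax*d+.028*(np.cos(k)*e2+np.sin(k)*np.array([0,1,0]))
    q=(px("scene",P)-[280,130])*4;t=(px("top",P)-[190,110])*4+[400,0]
    print(th,n,"scene x",q[:,0].min().round(),q[:,0].max().round(),"y",q[:,1].min().round(),q[:,1].max().round(),"top y",t[:,1].min().round(),t[:,1].max().round(),"x",t[:,0].min().round(),t[:,0].max().round())
E
```

```text
rim 0.12 [0.5186 0.1865 0.12  ] lowest px [0.4962 0.1861 0.12  ]
rim 0.13 [0.5179 0.1856 0.13  ] lowest px [0.4956 0.1852 0.13  ]
rim 0.14 [0.5171 0.1848 0.14  ] lowest px [0.495  0.1844 0.14  ]
20 bot scene x 172.0 254.0 y 346.0 401.0 top y 253.0 329.0 x 535.0 614.0
20 rim scene x 141.0 227.0 y 223.0 275.0 top y 286.0 368.0 x 520.0 604.0
35 bot scene x 192.0 271.0 y 355.0 403.0 top y 234.0 303.0 x 535.0 613.0
35 rim scene x 132.0 213.0 y 223.0 269.0 top y 305.0 378.0 x 520.0 604.0
50 bot scene x 210.0 284.0 y 355.0 404.0 top y 219.0 278.0 x 533.0 613.0
50 rim scene x 126.0 200.0 y 223.0 270.0 top y 324.0 383.0 x 521.0 605.0
65 bot scene x 226.0 293.0 y 347.0 402.0 top y 211.0 255.0 x 531.0 612.0
65 rim scene x 123.0 189.0 y 223.0 278.0 top y 343.0 384.0 x 522.0 606.0
```

```bash
python3 - <<'E'
from h import *
from scipy.optimize import least_squares
k=np.linspace(0,2*np.pi,200)[:,None]
def ob(p):
  a,b,o=p;ax=np.array([-np.sin(a),0,np.cos(a)]);e2=np.array([np.cos(a),0,np.sin(a)])
  piv=np.array([.5622,.1867,.1096])+o*e2
  E=lambda d:piv+ax*d+.028*(np.cos(k)*e2+np.sin(k)*np.array([0,1,0]))
  q=(px("scene",E(-b))-[280,130])*4;t=(px("top",E(.105-b))-[190,110])*4
  return np.array([q[:,0].min()-172,q[:,0].max()-247,q[:,1].max()-370,t[:,1].max()-408])
for s in(.3,.8,1.2):
  r=least_squares(ob,[s,.05,0],x_scale=[.1,.01,.01]);print(np.degrees(r.x[0]),r.x[1:],r.fun)
E
```

```text
35.702071920919884 [ 0.03937067 -0.00806694] [-1.68552173  2.02106029  0.11618997  0.3724706 ]
35.70207204348372 [ 0.03937067 -0.00806694] [-1.68552162  2.02106036  0.11618996  0.37247073]
35.702070004501635 [ 0.03937067 -0.00806694] [-1.68552332  2.02105935  0.11618983  0.37246854]
```

Fit: tilt is about 36°, pinched about 39 mm above the bottom, and the last push only just reached the stand. I'll push about 12 mm further.

{"method": "arm_command", "body": {
  "increments": "1 10 0 0 0;1 22 0 0 0;1 34 0 0 0;1 40 0 0 0;1 44 0 0 0",
  "grip_force": 6
}}

```text
t: 13.15
tool_pos: [0.6087, 0.1865, 0.1155]
orientation: [3.142, 0.001, 0.0]
force: [-0.3, 0.8, -1.6]
opening: 0.057
gripper_force: 6.0
```

{"method": "arm_command", "body": {
  "increments": "1 3 0 0 0;1 6 0 0 0;1 9 0 0 0;1 11 0 0 0;1 11 0 0 0"
}}

```text
t: 13.65
tool_pos: [0.6162, 0.1866, 0.1143]
orientation: [3.141, 0.002, -0.009]
force: [-8.7, 0.1, -0.1]
opening: 0.0563
gripper_force: 6.0
```

{"method": "arm_command", "body": {
  "increments": "1 0 0 0 0;1 -15 0 0 0;1 -30 0 0 0;1 -50 0 0 0;1 -60 0 0 0"
}}

```text
t: 14.15
tool_pos: [0.5573, 0.1867, 0.1155]
orientation: [3.142, 0.002, -0.001]
force: [0.5, -0.1, -1.5]
opening: 0.0563
gripper_force: 6.0
```

{"method": "arm_command", "body": {
  "increments": "1 0 0 15 0;1 0 0 30 0;1 0 0 45 0;1 0 0 55 0;1 0 0 55 0"
}}

```text
t: 14.65
tool_pos: [0.5581, 0.1863, 0.0585]
orientation: [3.141, 0.001, -0.004]
force: [-0.2, 0.5, -0.7]
opening: 0.0567
gripper_force: 6.0
```

Contact force was -8.7 N, so it turned. Lower until it touches the desk, in small steps.

{"method": "arm_command", "body": {
  "increments": "1 0 0 4 0;1 0 0 6 0;1 0 0 8 0;1 0 0 8 0"
}}

```text
t: 15.05
tool_pos: [0.5614, 0.1872, 0.055]
orientation: [-3.14, -0.001, -0.009]
force: [1.7, 1.0, 6.3]
opening: 0.0568
gripper_force: 6.0
```

{"method": "arm_command", "body": {
  "increments": "1 0 0 2 0;1 0 0 4 0;1 0 0 4 0;1 0 0 4 0"
}}

```text
t: 15.45
tool_pos: [0.5619, 0.1872, 0.0515]
orientation: [-3.14, -0.001, -0.01]
force: [3.1, 0.2, 6.0]
opening: 0.0568
gripper_force: 6.0
```

{"method": "arm_command", "body": {
  "increments": "0.3 0 0 0 0;0.2 0 0 0 0;0.1 0 0 0 0;0 0 0 0 0;0 0 0 0 0"
}}

```text
t: 15.95
tool_pos: [0.5584, 0.1865, 0.0483]
orientation: [3.141, 0.001, -0.001]
force: [0.0, -0.2, 0.9]
opening: 0.0907
gripper_force: 0.0
```

{"method": "arm_command", "body": {
  "increments": "0 0 0 -50 0;0 0 0 -100 0;0 0 0 -150 0;0 0 0 -190 0;0 0 0 -190 0"
}}

```text
t: 16.45
tool_pos: [0.5621, 0.1875, 0.247]
orientation: [-3.139, -0.001, -0.019]
force: [0.5, 0.1, 0.8]
opening: 0.093
gripper_force: 0.0
```

```bash
python3 - <<'E'
from h import *
print(cur()[1])
im=robot.read_camera("scene");cv2.imwrite("pics/l.png",np.hstack([crop(im,280,130,100,150,4),crop(im,205,170,100,150,4)]))
E
```

```text
[np.float64(562.1184462085457), np.float64(187.4720897582807), np.float64(247.0383127920328), np.float64(0.05117101341425543)]
```

View pics/l.png

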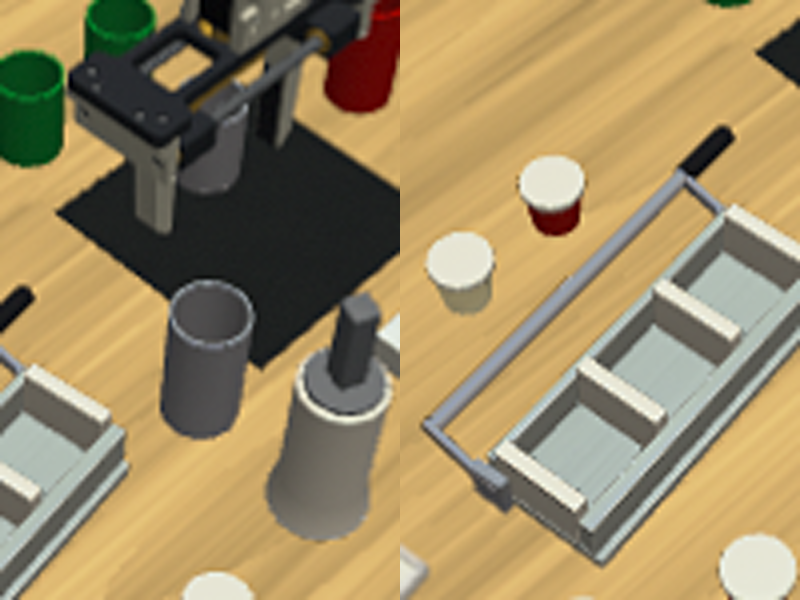

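The tall beaker now stands upright on the desk, rim at crop (211,315); the block and lever are unchanged. I have one view left, so I'll locate beakers with image code from now on.

```bash
cat >> h.py <<'E'
def fit(im,n,c,h,z0,span=.02,step=.001):
    """upright beaker xy by edge strength along outer/inner rim and base circles"""
    g=cv2.GaussianBlur(cv2.cvtColor(im,cv2.COLOR_BGR2GRAY).astype(np.float32),(0,0),.7)
    G=cv2.magnitude(cv2.Sobel(g,cv2.CV_32F,1,0),cv2.Sobel(g,cv2.CV_32F,0,1))
    best=[]
    for s,st in((span,step*3),(step*4,step/2)):
        c0=best[1:] if best else c;best=[-1]
        for x in np.arange(c0[0]-s,c0[0]+s+1e-9,st):
            for y in np.arange(c0[1]-s,c0[1]+s+1e-9,st):
                e=robot_eye[n]-[x,y,z0];a=np.arctan2(e[1],e[0])+np.linspace(-1.4,1.4,30)
                base=np.c_[x+.028*np.cos(a),y+.028*np.sin(a),0*a+z0]
                P=np.r_[circ((x,y),.028,z0+h),base]
                q=px(n,P).astype(np.float32)
                v=cv2.remap(G,q[:,:1].copy(),q[:,1:].copy(),cv2.INTER_LINEAR).mean()
                if v>best[0]:best=[v,x,y]
    return np.round(best,4)
robot_eye={n:np.array(robot.camera_model(n)["eye"]) for n in("scene","top")}
E
python3 - <<'E'
from h import *
s=cv2.imread("pics/scene0.png");t=cv2.imread("pics/top0.png")
print("A0",fit(s,"scene",(.525,.395),.105,.002),fit(t,"top",(.525,.395),.105,.002))
print("B0",fit(s,"scene",(.42,.36),.075,.002),fit(t,"top",(.42,.36),.075,.002))
print(w("scene",280+52.5,130+78.5,.105))
im=robot.read_camera("scene")
print("A",fit(im,"scene",w("scene",332.5,208.5,.105)[:2],.105,0,.012));print("B",fit(im,"scene",(.4235,.358),.075,.002))
E
```

```text
A0 [156.3949   0.5255   0.402 ] [64.9066  0.528   0.4   ]
B0 [170.4225   0.4255   0.3595] [71.8553  0.423   0.359 ]
[0.57603862 0.18628859 0.105     ]
A [2.308865e+02 5.735000e-01 1.888000e-01]
B [159.1106   0.4255   0.364 ]
```

{"method": "arm_command", "body": {
  "increments": "0 13 0 40 0;0 13 0 80 0;0 13 0 120 0;0 13 0 150 0;0 13 0 150 0"
}}

```text
t: 17.05
tool_pos: [0.5657, 0.1852, 0.0804]
orientation: [3.138, 0.001, -0.022]
force: [-1.5, -0.2, -0.9]
opening: 0.0932
gripper_force: 0.0
```

{"method": "arm_command", "body": {
  "increments": "0 0 0 15 0;0 0 0 27 0;0 0 0 27 0;0 0 0 27 0;0 0 0 27 0"
}}

```text
t: 17.55
tool_pos: [0.5726, 0.1868, 0.063]
orientation: [-3.141, -0.001, -0.003]
force: [0.9, 0.5, -0.2]
opening: 0.0933
gripper_force: 0.0
```

{"method": "arm_command", "body": {
  "increments": "1 0 0 0 0;1 0 0 0 0;1 0 0 0 0;1 0 0 0 0;1 0 0 0 0",
  "grip_force": 12
}}

```text
t: 18.05
tool_pos: [0.5717, 0.1866, 0.0617]
orientation: [-3.142, -0.001, -0.0]
force: [0.9, 0.6, -0.4]
opening: 0.0574
gripper_force: 0.0
```

{"method": "arm_command", "body": {
  "increments": "1 0 0 0 0;1 0 0 0 0;1 0 0 0 0",
  "grip_force": 35
}}

```text
t: 18.35
tool_pos: [0.5717, 0.1867, 0.0617]
orientation: [-3.142, -0.001, -0.0]
force: [-0.7, 0.4, 0.5]
opening: 0.0565
gripper_force: 35.0
```

```bash
python3 - <<'E'
from h import *
s,p=cur();print(p,s["force"],s["opening"])
E
```

```text
[np.float64(571.725059454996), np.float64(186.6501419061079), np.float64(61.73242546191432), np.float64(0.047539470041022984)] [-0.68015419  0.38241672  0.53833874] 0.056525479582469534
```

{"method": "arm_command", "body": {
  "increments": "0.3 0 0 0 0;0.3 0 0 0 0;0.3 0 0 -8 0;0.3 3 0 -8 0;0.3 3 0 -8 0",
  "grip_force": 12
}}

```text
t: 18.85
tool_pos: [0.5756, 0.1867, 0.0705]
orientation: [-3.141, -0.001, -0.003]
force: [0.5, -0.5, -0.3]
opening: 0.0653
gripper_force: 0.0
```

{"method": "arm_command", "body": {
  "increments": "0.3 0 0 0 0;1 0 0 0 0;1 0 0 0 0;1 0 0 0 0;1 0 0 0 0",
  "grip_force": 35
}}

```text
t: 19.35
tool_pos: [0.5745, 0.1866, 0.0695]
orientation: [3.142, 0.001, -0.001]
force: [0.1, 0.1, -0.5]
opening: 0.0563
gripper_force: 35.0
```

{"method": "arm_command", "body": {
  "increments": "1 0 0 -5 0;1 0 0 -20 0;1 0 0 -45 0;1 0 0 -70 0;1 0 0 -95 0"
}}

```text
t: 19.85
tool_pos: [0.5749, 0.1866, 0.1671]
orientation: [-3.141, -0.001, -0.002]
force: [-0.1, 0.5, -1.4]
opening: 0.0563
gripper_force: 35.0
```

{"method": "arm_command", "body": {
  "increments": "1 0 0 -25 0;1 0 0 -45 0;1 0 0 -60 0;1 0 0 -65 0;1 0 0 -65 0"
}}

```text
t: 20.35
tool_pos: [0.5751, 0.1867, 0.2307]
orientation: [-3.141, -0.001, -0.002]
force: [0.0, 0.0, -1.4]
opening: 0.0564
gripper_force: 35.0
```

{"method": "arm_command", "body": {
  "increments": "1 -5 0 0 -0.1;1 -10 0 0 -0.2;1 -20 0 0 -0.3;1 -20 0 0 -0.4;1 -20 0 0 -0.45"
}}

```text
t: 20.85
tool_pos: [0.5536, 0.1864, 0.2278]
orientation: [3.061, 0.708, -0.005]
force: [-1.2, 0.1, -0.8]
opening: 0.0564
gripper_force: 35.0
```

```bash
python3 - <<'E'
from h import *
s,p=cur();print(p,s["force"],s["wrist_torque"],s["opening"])
plan([(545,130,225,55),(*bp(0,76,225),PH)])
E
```

```text
[np.float64(553.6381704347367), np.float64(186.40708925238326), np.float64(227.84030900577395), np.float64(26.057222650553843)] [-1.18213207  0.06465736 -0.84392119] [-0.01990864 -0.00856715  0.02802433] 0.05644887878503374
from [553.6 186.4 227.8  26.1]
-> [545 130 225  55] : [-32.5  46.9   2.8] turn -0.505
-> [535.9  60.7 225.   97.6] : [-61.9  32.3  -0. ] turn -0.744
```

{"method": "arm_command", "body": {
  "increments": "1 0 0 0 -0.1;1 0 0 0 -0.22;1 0 0 0 -0.35;1 0 0 0 -0.5;1 0 0 0 -0.63"
}}

```text
t: 21.35
tool_pos: [0.5538, 0.1864, 0.2277]
orientation: [-2.688, -1.624, 0.005]
force: [0.6, -0.3, -1.5]
opening: 0.0564
gripper_force: 35.0
```

{"method": "arm_command", "body": {
  "increments": "1 0 0 0 -0.14;1 0 0 0 -0.28;1 0 0 0 -0.42;1 0 0 0 -0.54;1 0 0 0 -0.62"
}}

```text
t: 21.85
tool_pos: [0.5538, 0.1864, 0.2277]
orientation: [-2.066, -2.365, 0.004]
force: [-0.7, 0.3, -1.3]
opening: 0.0564
gripper_force: 35.0
```

{"method": "arm_command", "body": {
  "increments": "1 -5 0 0 0;1 -20 0 0 0;1 -40 0 0 0;1 -60 0 0 0;1 -80 0 0 0"
}}

```text
t: 22.35
tool_pos: [0.5649, 0.1053, 0.2291]
orientation: [-2.075, -2.358, 0.001]
force: [0.8, -0.5, -0.7]
opening: 0.0563
gripper_force: 35.0
```

{"method": "arm_command", "body": {
  "increments": "1 -15 0 0 0;1 -25 0 0 0;1 -35 0 0 0;1 -40 0 0 0;1 -40 0 0 0"
}}

```text
t: 22.85
tool_pos: [0.5703, 0.0672, 0.2296]
orientation: [-2.073, -2.36, 0.0]
force: [0.6, 0.5, -2.3]
opening: 0.056
gripper_force: 35.0
```

{"method": "arm_command", "body": {
  "increments": "1 0 0 0 0;1 0 0 0 0;1 0 0 0 0"
}}

```text
t: 23.15
tool_pos: [0.5702, 0.0681, 0.2297]
orientation: [-2.072, -2.362, -0.0]
force: [-0.7, -0.2, -1.5]
opening: 0.0566
gripper_force: 35.0
```

```bash
python3 - <<'E'
from h import *
s,p=cur();print(p,s["force"],s["wrist_torque"],s["opening"])
plan([(*bp(0,76,150),PH),(*bp(0,76,84),PH)])
im=robot.read_camera("scene");cv2.imwrite("pics/m.png",im)
r=robot.read_state()["tool_pos"]
print(fit(im,"scene",r[:2],.105,r[2]-.0695,.015))
E
```

```text
[np.float64(570.1965889425845), np.float64(68.14991963640303), np.float64(229.68979275697512), np.float64(97.4899820903185)] [-0.70720869 -0.2094621  -1.46062514] [-0.03263963 -0.05872381 -0.00734394] 0.05656338252938211
from [570.2  68.1 229.7  97.5]
-> [535.9  60.7 150.   97.6] : [ -2.9 -34.9  79.7] turn -0.002
-> [535.9  60.7  84.   97.6] : [ 0.  0. 66.] turn 0.0
[1.693577e+02 5.702000e-01 6.860000e-02]
```

```bash
python3 - <<'E'
from h import *
from scipy.optimize import minimize
def G(im):
    g=cv2.GaussianBlur(cv2.cvtColor(im,cv2.COLOR_BGR2GRAY).astype(np.float32),(0,0),.8)
    return cv2.magnitude(cv2.Sobel(g,cv2.CV_32F,1,0),cv2.Sobel(g,cv2.CV_32F,0,1))
P=[]
for y in(-114,-38,38,114):
  for yy in(y-6,y+6):P+=[(x,yy,58) for x in np.linspace(-31,31,20)]
P+=[(45,y,46) for y in np.linspace(-118,118,60)]
P+=[(x,y,58) for x in(-33,33) for c in(-114,-38,38,114) for y in np.linspace(c-5,c+5,5)]
for n in("scene","top"):
    g=G(cv2.imread(f"pics/{n}0.png"))
    def f(p):
        q=px(n,blk((p[0]/1000,p[1]/1000),np.radians(p[2]),P)).astype(np.float32)
        return -cv2.remap(g,q[:,:1].copy(),q[:,1:].copy(),cv2.INTER_LINEAR).mean()
    r=max((minimize(f,[546+a,-14.6+b,7.6],method="Nelder-Mead",options=dict(initial_simplex=np.array([546+a,-14.6+b,7.6])+np.array([[0,0,0],[2,0,0],[0,2,0],[0,0,1]]))) for a in(-2,0,2) for b in(-2,0,2)),key=lambda r:-r.fun)
    print(n,r.x,r.fun,f([546,-14.6,7.6]))
E
```

```text
scene [545.59424169 -12.81338697   7.85279893] -253.97836303710938 -229.09406
top [544.41986792 -15.04518803   8.1020199 ] -67.66841888427734 -66.6157
```

```bash
sed -i 's/^C=.*/C=(.545,-.0140);YAW=np.radians(7.95);PH=97.95/' h.py; python3 - <<'E'
from h import *
plan([(*bp(0,76,150),PH)])
E
```

```text
from [570.2  68.1 229.7  97.5]
-> [534.5  61.3 150.   98. ] : [ -2.1 -36.3  79.7] turn -0.008
```

{"method": "arm_command", "body": {
  "increments": "1 -2 -8 0 -0.008;1 -2 -18 0 -0.008;1 -2 -28 0 -0.008;1 -2 -36 10 -0.008;1 -2 -36 25 -0.008"
}}

```text
t: 23.7
tool_pos: [0.5344, 0.0608, 0.2055]
orientation: [2.062, 2.368, 0.002]
force: [-0.3, -0.0, -0.9]
opening: 0.0567
gripper_force: 35.0
```

{"method": "arm_command", "body": {
  "increments": "1 0 0 20 0;1 0 0 40 0;1 0 0 54 0;1 0 0 54 0;1 0 0 54 0"
}}

```text
t: 24.2
tool_pos: [0.5347, 0.0609, 0.1507]
orientation: [-2.063, -2.369, 0.001]
force: [0.1, -0.7, -1.2]
opening: 0.0561
gripper_force: 35.0
```

{"method": "arm_command", "body": {
  "increments": "1 0 0 0 0;1 0 0 0 0;1 0 0 0 0"
}}

```text
t: 24.5
tool_pos: [0.5354, 0.0609, 0.1516]
orientation: [2.062, 2.368, 0.002]
force: [-0.1, -0.2, -1.8]
opening: 0.0564
gripper_force: 35.0
```

```bash
python3 - <<'E'
from h import *
s,p=cur();print(p,s["force"],s["wrist_torque"],s["opening"])
plan([(*bp(0,76,130),PH)])
E
```

```text
[np.float64(535.3915005794206), np.float64(60.94860028950652), np.float64(151.57117391709687), np.float64(97.9078988955096)] [-0.06971871 -0.23519897 -1.83239422] [ 0.03133702 -0.03284611 -0.03651031] 0.056449866419194195
from [535.4  60.9 151.6  97.9]
-> [534.5  61.3 130.   98. ] : [ 0.4 -0.9 21.6] turn -0.001
```

{"method": "arm_command", "body": {
  "increments": "1 0.4 -0.5 10 0;1 0.4 -0.5 20 0;1 0.4 -0.5 30 0;1 0.4 -0.5 34 0;1 0.4 -0.5 34 0"
}}

```text
t: 25.0
tool_pos: [0.5333, 0.0612, 0.1152]
orientation: [-2.062, -2.368, 0.003]
force: [0.1, 0.2, -1.6]
opening: 0.0567
gripper_force: 35.0
```

{"method": "arm_command", "body": {
  "increments": "1 0 0 6 0;1 0 0 12 0;1 0 0 18 0;1 0 0 18 0;1 0 0 18 0"
}}

```text
t: 25.5
tool_pos: [0.5341, 0.0613, 0.0985]
orientation: [-2.063, -2.369, 0.0]
force: [-0.8, 0.2, -1.3]
opening: 0.0563
gripper_force: 35.0
```

No contact with the dividers this time. Lower to the floor.

{"method": "arm_command", "body": {
  "increments": "1 0 0 5 0;1 0 0 10 0;1 0 0 15 0;1 0 0 15 0;1 0 0 15 0"
}}

```text
t: 26.0
tool_pos: [0.5341, 0.0613, 0.0834]
orientation: [-2.063, -2.369, 0.001]
force: [0.4, 0.2, -0.8]
opening: 0.0567
gripper_force: 35.0
```

{"method": "arm_command", "body": {
  "increments": "1 0 0 1 0;1 0 0 2 0;1 0 0 2 0;1 0 0 2 0"
}}

```text
t: 26.4
tool_pos: [0.5343, 0.0613, 0.0817]
orientation: [2.063, 2.369, 0.0]
force: [-0.1, -0.9, -1.2]
opening: 0.0568
gripper_force: 35.0
```

{"method": "arm_command", "body": {
  "increments": "0.3 0 0 0 0;0.2 0 0 0 0;0.1 0 0 0 0;0 0 0 0 0;0 0 0 0 0"
}}

```text
t: 26.9
tool_pos: [0.5343, 0.0613, 0.0817]
orientation: [2.063, 2.369, 0.0]
force: [-0.3, -0.0, -0.3]
opening: 0.0907
gripper_force: 0.0
```

{"method": "arm_command", "body": {
  "increments": "0 0 0 -30 0;0 0 0 -70 0;0 0 0 -120 0;0 0 0 -168 0;0 0 0 -168 0"
}}

```text
t: 27.4
tool_pos: [0.5381, 0.0614, 0.2586]
orientation: [2.056, 2.362, 0.014]
force: [0.4, -0.1, 0.4]
opening: 0.0928
gripper_force: 0.0
```

{"method": "arm_command", "body": {
  "increments": "0 150 -40 0 0;0 150 -40 0 0;0 150 -40 0 0;0 150 -40 0 0;0 150 -40 0 0"
}}

```text
t: 27.9
tool_pos: [0.4734, 0.2055, 0.2493]
orientation: [2.059, 2.373, -0.0]
force: [0.3, -0.8, 0.3]
opening: 0.093
gripper_force: 0.0
```

```bash
python3 - <<'E'
from h import *
s,p=cur();print(p)
im=robot.read_camera("scene");cv2.imwrite("pics/n.png",im)
print("A",fit(im,"scene",bp(0,76,0)[:2]/1000,.105,.012,.012));print("B",fit(im,"scene",(.4235,.358),.075,.002,.03))
t=robot.read_camera("top");cv2.imwrite("pics/nt.png",t)
print("A",fit(t,"top",bp(0,76,0)[:2]/1000,.105,.012,.012))
r=np.abs(im.astype(int)-cv2.imread("pics/scene0.png")).mean()
plan([(424,359,180,PH),(424,359,70,PH)])
E
```

```text
[np.float64(473.3632756473119), np.float64(205.4727136043719), np.float64(249.343630591348), np.float64(98.09150749424019)]
A [1.832768e+02 5.280000e-01 6.680000e-02]
B [144.4441   0.4245   0.361 ]
A [7.9712e+01 5.3150e-01 5.8800e-02]
from [474.3 203.6 249.4  97.9]
-> [424. 359. 180.  98.] : [160.9 -28.5  69.4] turn -0.001
-> [424. 359.  70.  98.] : [  0.   0. 110.] turn 0.0
```

{"method": "arm_command", "body": {
  "increments": "0 161 -29 40 0;0 161 -29 69 0;0 161 -29 69 0;0 161 -29 69 0;0 161 -29 69 0"
}}

```text
t: 28.5
tool_pos: [0.4218, 0.3602, 0.1777]
orientation: [-2.061, -2.369, 0.007]
force: [-0.1, 0.5, 0.1]
opening: 0.0929
gripper_force: 0.0
```

{"method": "arm_command", "body": {
  "increments": "0 0 0 0 0;0 0 0 0 0;0 0 0 0 0"
}}

```text
t: 28.8
tool_pos: [0.4246, 0.3587, 0.1817]
orientation: [2.065, 2.366, 0.002]
force: [-1.0, -0.3, 0.4]
opening: 0.093
gripper_force: 0.0
```

```bash
python3 - <<'E'
from h import *
s,p=cur();print(p)
im=robot.read_camera("scene");print("B",fit(im,"scene",(.4235,.358),.075,.002,.03))
plan([(424,359,70,PH)])
E
```

```text
[np.float64(424.5872038058376), np.float64(358.72310610678096), np.float64(181.73903781317003), np.float64(97.77977633356414)]
B [172.9407   0.4255   0.3595]
from [424.4 358.9 181.7  97.8]
-> [424. 359.  70.  98.] : [  0.2  -0.4 111.7] turn -0.003
```

{"method": "arm_command", "body": {
  "increments": "0 0 0 30 0;0 0 0 60 0;0 0 0 90 0;0 0 0 111 0;0 0 0 111 0"
}}

```text
t: 29.35
tool_pos: [0.4215, 0.3577, 0.0666]
orientation: [-2.063, -2.367, 0.009]
force: [-0.8, -0.4, -0.2]
opening: 0.0928
gripper_force: 0.0
```

{"method": "arm_command", "body": {
  "increments": "0 0 0 0 0;0 0 0 0 0;0.3 0 0 0 0;0.35 0 0 0 0;1 0 0 0 0",
  "grip_force": 35
}}

```text
t: 29.85
tool_pos: [0.4235, 0.3601, 0.0705]
orientation: [2.063, 2.369, 0.002]
force: [0.1, -0.1, 0.7]
opening: 0.0736
gripper_force: 0.0
```

{"method": "arm_command", "body": {
  "increments": "1 0 0 0 0;1 0 0 0 0;1 0 0 0 0"
}}

```text
t: 30.15
tool_pos: [0.423, 0.3598, 0.0697]
orientation: [-2.063, -2.369, 0.0]
force: [-0.3, -1.1, 1.0]
opening: 0.0561
gripper_force: 35.0
```

{"method": "arm_command", "body": {
  "increments": "1 0 0 -5 0;1 0 0 -20 0;1 0 0 -45 0;1 0 0 -75 0;1 0 0 -105 0"
}}

```text
t: 30.65
tool_pos: [0.423, 0.3597, 0.1767]
orientation: [2.063, 2.369, 0.0]
force: [0.6, -0.5, -2.3]
opening: 0.0561
gripper_force: 35.0
```

{"method": "arm_command", "body": {
  "increments": "1 0 0 -25 0;1 0 0 -45 0;1 0 0 -60 0;1 0 0 -65 0;1 0 0 -65 0"
}}

```text
t: 31.15
tool_pos: [0.4234, 0.36, 0.2405]
orientation: [2.063, 2.369, 0.002]
force: [0.2, -0.1, -2.7]
opening: 0.0563
gripper_force: 35.0
```

```bash
python3 - <<'E'
from h import *
s,p=cur();print(p,s["opening"],s["force"])
plan([(460,250,230,PH),(*bp(0,80,230),PH),(*bp(0,0,230),PH)])
E
```

```text
[np.float64(423.4104327879142), np.float64(360.0095996810142), np.float64(240.47914391203759), np.float64(97.90506171109516)] 0.05634006950541556 [ 0.2015492  -0.10994183 -2.65960487]
from [423.4 360.  240.5  97.9]
-> [460. 250. 230.  98.] : [-114.    21.1   10.5] turn -0.001
-> [533.9  65.2 230.   98. ] : [-193.2   47.7   -0. ] turn 0.0
-> [545. -14. 230.  98.] : [-80.   0.  -0.] turn 0.0
```

{"method": "arm_command", "body": {
  "increments": "1 -5 1 0 0;1 -17 4 0 0;1 -37 8 0 0;1 -62 14 0 0;1 -90 20 0 0"
}}

```text
t: 31.65
tool_pos: [0.4552, 0.2718, 0.2384]
orientation: [-2.062, -2.369, 0.003]
force: [-0.1, 0.4, -1.8]
opening: 0.0563
gripper_force: 35.0
```

{"method": "arm_command", "body": {
  "increments": "1 -30 7 0 0;1 -60 14 0 0;1 -90 21 0 0;1 -120 28 0 0;1 -150 35 0 0"
}}

```text
t: 32.15
tool_pos: [0.5104, 0.1274, 0.2386]
orientation: [-2.063, -2.368, 0.002]
force: [1.1, -0.2, -1.7]
opening: 0.0563
gripper_force: 35.0
```

{"method": "arm_command", "body": {
  "increments": "1 -30 4 0 0;1 -60 8 0 0;1 -90 11 0 0;1 -115 13 0 0;1 -130 14 0 0"
}}

```text
t: 32.65
tool_pos: [0.5419, 0.0002, 0.2386]
orientation: [-2.065, -2.366, 0.002]
force: [0.4, -0.2, -1.7]
opening: 0.0559
gripper_force: 35.0
```

{"method": "arm_command", "body": {
  "increments": "1 -10 0 0 0;1 -17 0 0 0;1 -17 0 0 0;1 -17 0 0 0;1 -17 0 0 0"
}}

```text
t: 33.15
tool_pos: [0.5446, -0.0132, 0.2397]
orientation: [-2.062, -2.37, -0.0]
force: [-0.6, -0.1, -1.5]
opening: 0.0564
gripper_force: 35.0
```

```bash
python3 - <<'E'
from h import *
s,p=cur();print(p,s["opening"],s["force"])
im=robot.read_camera("scene");r=s["tool_pos"];print(fit(im,"scene",r[:2],.075,r[2]-.0677,.015))
print("A",fit(im,"scene",bp(0,76,0)[:2]/1000,.105,.012,.012))
plan([(*bp(0,0,142),PH)])
E
```

```text
[np.float64(544.6442784284869), np.float64(-13.151408077771363), np.float64(239.72598877389655), np.float64(97.96674796338527)] 0.056377636114000165 [-0.5634898  -0.12529219 -1.49152445]
[ 1.753972e+02  5.456000e-01 -1.270000e-02]
A [1.811472e+02 5.290000e-01 6.580000e-02]
from [544.7 -13.2 239.7  98. ]
-> [545. -14. 142.  98.] : [-0.9  0.2 97.7] turn 0.0
```

{"method": "arm_command", "body": {
  "increments": "1 -0.9 0.2 15 0;1 -0.9 0.2 35 0;1 -0.9 0.2 60 0;1 -0.9 0.2 85 0;1 -0.9 0.2 97 0"
}}

```text
t: 33.7
tool_pos: [0.543, -0.0144, 0.1389]
orientation: [-2.06, -2.367, 0.004]
force: [-0.1, 0.4, -2.8]
opening: 0.0559
gripper_force: 35.0
```

{"method": "arm_command", "body": {
  "increments": "1 0 0 0 0;1 0 0 0 0;1 0 0 10 0;1 0 0 20 0;1 0 0 30 0"
}}

```text
t: 34.2
tool_pos: [0.5453, -0.0149, 0.1123]
orientation: [2.063, 2.369, 0.001]
force: [-0.6, 0.7, -1.5]
opening: 0.0562
gripper_force: 35.0
```

{"method": "arm_command", "body": {
  "increments": "1 0 0 6 0;1 0 0 12 0;1 0 0 18 0;1 0 0 18 0;1 0 0 18 0"
}}

```text
t: 34.7
tool_pos: [0.5451, -0.0149, 0.0947]
orientation: [-2.063, -2.369, 0.0]
force: [-0.6, -0.2, -2.8]
opening: 0.056
gripper_force: 35.0
```

{"method": "arm_command", "body": {
  "increments": "1 0 0 5 0;1 0 0 10 0;1 0 0 14 0;1 0 0 15 0;1 0 0 15 0"
}}

```text
t: 35.2
tool_pos: [0.5449, -0.0149, 0.0798]
orientation: [-2.063, -2.369, 0.0]
force: [-2.2, 0.3, 2.0]
opening: 0.0561
gripper_force: 35.0
```

{"method": "arm_command", "body": {
  "increments": "1 0 0 0 0;0.3 0 0 0 0;0.2 0 0 0 0;0.1 0 0 0 0;0 0 0 0 0"
}}

```text
t: 35.7
tool_pos: [0.5452, -0.0149, 0.0797]
orientation: [2.063, 2.369, 0.0]
force: [-0.2, -0.7, 0.1]
opening: 0.0836
gripper_force: 0.0
```

{"method": "arm_command", "body": {
  "increments": "0 0 0 -10 0;0 0 0 -40 0;0 0 0 -80 0;0 0 0 -120 0;0 0 0 -120 0"
}}

```text
t: 36.2
tool_pos: [0.5488, -0.0153, 0.2078]
orientation: [2.057, 2.362, 0.01]
force: [2.2, 0.5, 0.6]
opening: 0.0931
gripper_force: 0.0
```

{"method": "arm_command", "body": {
  "increments": "0 150 -83 0 0;0 150 -83 0 0;0 150 -83 0 0;0 150 -83 0 0;0 150 -83 0 0"
}}

```text
t: 36.7
tool_pos: [0.4407, 0.1244, 0.1999]
orientation: [-2.059, -2.373, -0.001]
force: [0.3, -0.4, 0.2]
opening: 0.0931
gripper_force: 0.0
```

{"method": "arm_command", "body": {
  "increments": "0 0 0 0 0;0 0 0 0 0"
}}

```text
t: 36.9
tool_pos: [0.4428, 0.1215, 0.1999]
orientation: [2.063, 2.368, 0.0]
force: [0.3, 0.1, 0.2]
opening: 0.0932
gripper_force: 0.0
```

```bash
cat >> h.py <<'E'
def edges(im):
    g=cv2.GaussianBlur(cv2.cvtColor(im,cv2.COLOR_BGR2GRAY).astype(np.float32),(0,0),.7)
    return cv2.magnitude(cv2.Sobel(g,cv2.CV_32F,1,0),cv2.Sobel(g,cv2.CV_32F,0,1))
def score(G,n,P):
    q=px(n,P).astype(np.float32);return cv2.remap(G,q[:,:1].copy(),q[:,1:].copy(),cv2.INTER_LINEAR).mean()
def rim(im,n,c,z,s=.012):
    G=edges(im);return max((score(G,n,circ((x,y),.028,z)),round(x,4),round(y,4)) for x in np.arange(c[0]-s,c[0]+s,.001) for y in np.arange(c[1]-s,c[1]+s,.001))
E
python3 - <<'E'
from h import *
s,p=cur();print(p,s["opening"],s["force"])
im=robot.read_camera("scene")
for n,y,h in(("A",76,.117),("B",0,.087)):
    print(n,bp(0,y,0)[:2],rim(im,"scene",bp(0,y,0)[:2]/1000,h))
g=edges(cv2.imread("pics/scene0.png"));gt=edges(cv2.imread("pics/top0.png"))
# lever: edges of bar / handle silhouettes: score sides offset by 6mm perpendicular to view approx
for a in np.arange(.8,1.45,.05):
    gx,gz=-36-50*np.sin(a),22+50*np.cos(a)
    def sides(n):
        o=[]
        for yr,r in(((-110,110),6),((128,174),8)):
            A,B=blk(C,YAW,[(gx,yr[0],gz),(gx,yr[1],gz)]);v=robot_eye[n]-A;d=np.cross(v,B-A);d/=np.linalg.norm(d)
            t=np.linspace(0,1,60)[:,None];o+= [A+(B-A)*t+d*r/1000,A+(B-A)*t-d*r/1000]
        return np.vstack(o)
    print(round(a,2),score(g,"scene",sides("scene")).round(),score(gt,"top",sides("top")).round(),bp(gx,152,gz).round(1))
E
```

```text
[np.float64(442.8152668721075), np.float64(121.54924174868181), np.float64(199.85491268525035), np.float64(97.86744020717245)] 0.0931928747930417 [0.32880522 0.10693693 0.21997421]
A [534.48852541  61.26957488] (np.float32(200.667), np.float64(0.5375), np.float64(0.0593))
B [545. -14.] (np.float32(222.61154), np.float64(0.547), np.float64(-0.01))
0.8 233.0 24.0 [452.8 126.6  56.8]
0.85 247.0 16.0 [451.1 126.4  55. ]
0.9 252.0 18.0 [449.5 126.1  53.1]
0.95 250.0 29.0 [448.  125.9  51.1]
1.0 245.0 45.0 [446.7 125.7  49. ]
1.05 239.0 61.0 [445.4 125.6  46.9]
1.1 234.0 74.0 [444.2 125.4  44.7]
1.15 233.0 81.0 [443.1 125.2  42.4]
1.2 233.0 82.0 [442.2 125.1  40.1]
1.25 235.0 79.0 [441.3 125.   37.8]
1.3 235.0 73.0 [440.6 124.9  35.4]
1.35 230.0 66.0 [440.  124.8  33. ]
1.4 219.0 60.0 [439.5 124.7  30.5]
```

{"method": "arm_command", "body": {
  "increments": "0 3.5 0 40 0;0 3.5 0 80 0;0 3.5 0 115 0;0 3.5 0 140 0;0 3.5 0 153 0"
}}

```text
t: 37.45
tool_pos: [0.4404, 0.1245, 0.0439]
orientation: [-2.063, -2.366, 0.005]
force: [-0.1, -0.0, -0.8]
opening: 0.0931
gripper_force: 0.0
```

{"method": "arm_command", "body": {
  "increments": "0 0 0 0 0;0.5 0 0 0 0;0.8 0 0 0 0;1 0 0 0 0;1 0 0 0 0",
  "grip_force": 20
}}

```text
t: 37.95
tool_pos: [0.4426, 0.1259, 0.0478]
orientation: [2.062, 2.368, 0.002]
force: [0.2, -0.5, -0.5]
opening: 0.0658
gripper_force: 0.0
```

{"method": "arm_command", "body": {
  "increments": "1 0 0 0 0;1 0 0 0 0;1 0 0 0 0;1 0 0 0 0;1 0 0 0 0"
}}

```text
t: 38.45
tool_pos: [0.4417, 0.1258, 0.0466]
orientation: [-2.063, -2.369, 0.0]
force: [-0.3, -0.9, 0.5]
opening: 0.0256
gripper_force: 0.0
```

{"method": "arm_command", "body": {
  "increments": "1 0 0 0 0;1 0 0 0 0;1 0 0 0 0"
}}

```text
t: 38.75
tool_pos: [0.4422, 0.1258, 0.0468]
orientation: [2.063, 2.369, 0.001]
force: [4.4, -0.0, -4.0]
opening: 0.0152
gripper_force: 20.0
```

{"method": "arm_command", "body": {
  "increments": "1 0 1 -3 0;1 0 2.5 -5.5 0;1 0 4 -8 0;1 0 4 -8 0;1 0 4 -8 0"
}}

```text
t: 39.25
tool_pos: [0.4453, 0.1262, 0.0541]
orientation: [-2.063, -2.369, 0.001]
force: [3.6, 0.6, -8.9]
opening: 0.015
gripper_force: 20.0
```

{"method": "arm_command", "body": {
  "increments": "1 0 3 -4 0;1 0 6 -8 0;1 0 10 -11 0;1 0 14 -14 0;1 0 14 -14 0"
}}

```text
t: 39.75
tool_pos: [0.4563, 0.1279, 0.0689]
orientation: [-2.059, -2.365, 0.01]
force: [-20.5, -2.6, 15.4]
opening: 0.0153
gripper_force: 20.0
```

{"method": "arm_command", "body": {
  "increments": "1 0 4.5 -2.5 0;1 0 9 -5 0;1 0 13.5 -6.5 0;1 0 18 -8 0;1 0 18 -8 0"
}}

```text
t: 40.25
tool_pos: [0.4776, 0.1307, 0.0787]
orientation: [-2.063, -2.369, 0.001]
force: [-8.7, -1.8, 11.4]
opening: 0.0151
gripper_force: 20.0
```

{"method": "arm_command", "body": {
  "increments": "1 0 3 -0.3 0;1 0 6 -0.6 0;1 0 9 -1 0;1 0 9 -1 0;1 0 9 -1 0"
}}

```text
t: 40.75
tool_pos: [0.4866, 0.1318, 0.0794]
orientation: [2.063, 2.369, -0.001]
force: [-6.2, -2.4, 7.5]
opening: 0.0153
gripper_force: 20.0
```

{"method": "arm_command", "body": {
  "increments": "1 0 1.5 1 0;1 0 3 2 0;1 0 3 2 0;1 0 3 2 0"
}}

```text
t: 41.15
tool_pos: [0.4886, 0.1322, 0.0786]
orientation: [-2.062, -2.369, 0.004]
force: [-20.3, -3.4, 24.6]
opening: 0.0152
gripper_force: 20.0
```

{"method": "arm_command", "body": {
  "increments": "1 0 2 0 0;1 0 3 0 0;1 0 3 0 0;1 0 3 0 0"
}}

```text
t: 41.55
tool_pos: [0.4889, 0.1322, 0.0777]
orientation: [-2.059, -2.366, 0.011]
force: [-30.5, -4.9, 31.8]
opening: 0.0154
gripper_force: 20.0
```

At the hard stop, so it is shut. Relieve the push and release.

{"method": "arm_command", "body": {
  "increments": "1 0 -4 -3 0;1 0 -4 -3 0;0.8 0 -4 -3 0;0.7 0 -4 -3 0;0.65 0 -4 -3 0"
}}

```text
t: 42.05
tool_pos: [0.4898, 0.1325, 0.0799]
orientation: [2.062, 2.368, 0.004]
force: [-0.1, 1.3, -0.4]
opening: 0.0297
gripper_force: 0.0
```

{"method": "arm_command", "body": {
  "increments": "0.6 0 0 0 0;0.6 0 0 0 0;0.6 0 0 -50 0;0.6 0 0 -100 0;0.6 0 0 -150 0"
}}

```text
t: 42.55
tool_pos: [0.4878, 0.1322, 0.2303]
orientation: [-2.063, -2.369, 0.001]
force: [0.2, -0.4, 1.0]
opening: 0.0368
gripper_force: 0.0
```

```bash
python3 - <<'E'
from h import *
s,p=cur();print(p,s["opening"],s["force"])
im=robot.read_camera("scene");g=edges(im)
for a in np.arange(0,.5,.05):
    gx,gz=-36-50*np.sin(a),22+50*np.cos(a);o=[]
    A,B=blk(C,YAW,[(gx,-110,gz),(gx,110,gz)]);v=robot_eye["scene"]-A;d=np.cross(v,B-A);d/=np.linalg.norm(d)
    t=np.linspace(0,1,80)[:,None];print(round(a,2),score(g,"scene",A+(B-A)*t+d*.006).round(),score(g,"scene",A+(B-A)*t-d*.006).round())
cv2.imwrite("pics/o.png",im)
plan([(590,187,260,63),(679,187,260,63)])
E
```

```text
[np.float64(487.8368560707339), np.float64(132.1844873710668), np.float64(230.26007630774654), np.float64(97.9048313013769)] 0.03684783902805527 [ 0.21022489 -0.39209214  0.97377932]
0.0 68.0 126.0
0.05 76.0 92.0
0.1 49.0 105.0
0.15 28.0 58.0
0.2 17.0 30.0
0.25 15.0 42.0
0.3 14.0 69.0
0.35 14.0 73.0
0.4 16.0 53.0
0.45 17.0 34.0
from [491.9 132.9 240.6  97.9]
-> [590 187 260  63] : [ 40.1 104.6 -19.4] turn 0.609
-> [679 187 260  63] : [40.4 79.3  0. ] turn 0.0
```

```bash
python3 - <<'E'
from h import *
im=robot.read_camera("scene");t0=cv2.imread("pics/top0.png")
def run(im,n):
    G=edges(im);res=[]
    tt=np.linspace(0,1,12)[:,None]
    for x in np.arange(670,690,1.):
      for y in np.arange(178,198,1.):
        for yaw in range(0,90,5):
          s=sq((x/1000,y/1000),np.radians(yaw),10,204);b=s.copy();b[:,2]=.136
          # silhouette verticals + the nearest vertical edge, plus top square
          P=[s[i]+(s[i+1]-s[i])*tt for i in range(4)]
          if n=="scene":
            d=[np.dot(robot_eye[n][:2]-np.array([x,y])/1000,c[:2]-np.array([x,y])/1000) for c in s[:4]]
            for i in np.argsort(d)[1:]:P.append(s[i]+(b[i]-s[i])*tt)
          res.append((score(G,n,np.vstack(P)),x,y,yaw))
    res.sort(reverse=True);print(n,[tuple(np.round(r,1)) for r in res[:6]])
run(im,"scene");run(t0,"top")
print("stand rim",rim(im,"scene",(.679,.187),.128))
def ring(im,n):
    G=edges(im);return max((score(G,n,circ((x,y),.030,.128)),x,y) for x in np.arange(.67,.69,.001) for y in np.arange(.177,.197,.001))
print(ring(im,"scene"),ring(t0,"top"))
E
```

```text
Traceback (most recent call last):
  File "h.py", line 68, in score
    q=px(n,P).astype(np.float32);return cv2.remap(G,q[:,:1].copy(),q[:,1:].copy(),cv2.INTER_LINEAR).mean()
      ~~^^^^^
  File "h.py", line 11, in px
    K,D,e,M=cam(n);P=np.atleast_2d(np.array(P,float))
            ~~~^^^
  File "h.py", line 5, in cam
    m=robot.camera_model(n);K=np.array([[m["fx"],0,m["cx"]],[0,m["fy"],m["cy"]],[0,0,1]])
ValueError: time passes only in moves, steps and waits
```

```bash
sed -i 's/^def cam(n):/import functools\n@functools.lru_cache(None)\ndef cam(n):/' h.py; cat > br.py <<'E'
from h import *
import sys
def run(im,n):
    G=edges(im);res=[]
    tt=np.linspace(0,1,10)[:,None]
    for x in np.arange(672,688,2.):
      for y in np.arange(180,197,2.):
        for yaw in range(0,90,6):
          s=sq((x/1000,y/1000),np.radians(yaw),10,204);b=s.copy();b[:,2]=.136
          P=[s[i]+(s[i+1]-s[i])*tt for i in range(4)]
          if n=="scene":
            d=[np.dot(robot_eye[n][:2]-np.array([x,y])/1000,c[:2]-np.array([x,y])/1000) for c in s[:4]]
            for i in np.argsort(d)[1:]:P.append(s[i]+(b[i]-s[i])*tt)
          res.append((score(G,n,np.vstack(P)),x,y,yaw))
    res.sort(reverse=True);print(n,[tuple(int(v) for v in r) for r in res[:6]])
im=robot.read_camera("scene");t0=cv2.imread("pics/top0.png")
run(im,"scene");run(t0,"top")
def ring(im,n):
    G=edges(im);return max((score(G,n,circ((x,y),.030,.128)),x,y) for x in np.arange(.672,.688,.001) for y in np.arange(.18,.196,.001))
print(ring(im,"scene"),ring(t0,"top"))
E
python3 br.py
```

```text
scene [(185, 682, 188, 24), (185, 682, 190, 24), (183, 682, 188, 18), (182, 680, 190, 54), (182, 680, 190, 48), (181, 684, 186, 24)]
top [(70, 680, 188, 72), (69, 678, 180, 78), (69, 680, 188, 66), (69, 678, 180, 72), (69, 678, 180, 84), (69, 680, 188, 78)]
(np.float32(177.19579), np.float64(0.681), np.float64(0.189)) (np.float32(66.762505), np.float64(0.677), np.float64(0.186))
```

Best combined brush estimate: axis at about (680,188), handle faces at about 70°; it can turn freely in the stand. Approach above it.

{"method": "arm_command", "body": {
  "increments": "0.5 0 0 -20 0.1;0.5 0 0 -40 0.25;0.5 0 0 -40 0.4;0.5 0 0 -40 0.487;0.5 0 0 -40 0.487"
}}

```text
t: 43.2
tool_pos: [0.4878, 0.1321, 0.2672]
orientation: [-2.574, -1.8, 0.003]
force: [-0.2, 0.6, -0.6]
opening: 0.0467
gripper_force: 0.0
```

```bash
python3 - <<'E'
from h import *
print(cur()[1]);plan([(680,188,265,70)])
E
```

```text
[np.float64(487.8097044761115), np.float64(132.13374253688986), np.float64(267.18994593649455), np.float64(69.9289047758314)]
from [487.8 132.1 267.2  69.9]
-> [680 188 265  70] : [118.4 161.3   2.2] turn -0.001
```

{"method": "arm_command", "body": {
  "increments": "0.5 118 161 2 0;0.5 118 161 2 0;0.5 118 161 2 0;0.5 118 161 2 0;0.5 118 161 2 0"
}}

```text
t: 43.7
tool_pos: [0.6826, 0.1888, 0.2569]
orientation: [-2.567, -1.804, 0.015]
force: [-0.2, -0.4, -1.4]
opening: 0.0466
gripper_force: 0.0
```

{"method": "arm_command", "body": {
  "increments": "0.5 0 0 0 0;0.5 0 0 0 0;0.5 0 0 0 0"
}}

```text
t: 44.0
tool_pos: [0.6792, 0.1879, 0.2688]
orientation: [2.572, 1.802, 0.004]
force: [-0.3, 0.2, 0.4]
opening: 0.0464
gripper_force: 0.0
```

```bash
python3 - <<'E'
from h import *
print(cur()[1]);plan([(680,188,179,70)])
E
```

```text
[np.float64(679.1952386932048), np.float64(187.88517003106872), np.float64(268.75226731111377), np.float64(70.04904717164685)]
from [679.2 187.9 268.8  70. ]
-> [680 188 179  70] : [ 0.4  0.7 89.8] turn 0.001
```

{"method": "arm_command", "body": {
  "increments": "0.5 0 0 20 0;0.5 0 0 40 0;0.5 0 0 65 0;0.5 0 0 88 0;0.5 0 0 88 0"
}}

```text
t: 44.5
tool_pos: [0.6772, 0.1874, 0.1764]
orientation: [-2.572, -1.801, 0.006]
force: [-1.0, 0.0, -0.5]
opening: 0.0464
gripper_force: 0.0
```

{"method": "arm_command", "body": {
  "increments": "0.5 0 0 0 0;0.5 0 0 0 0;0.6 0 0 0 0;0.65 0 0 0 0;0.7 0 0 0 0",
  "grip_force": 10
}}

```text
t: 45.0
tool_pos: [0.6802, 0.1881, 0.1795]
orientation: [2.573, 1.802, 0.002]
force: [-0.5, -0.5, -0.1]
opening: 0.0297
gripper_force: 0.0
```

{"method": "arm_command", "body": {
  "increments": "0.75 0 0 0 0;0.8 0 0 0 0;1 0 0 0 0;1 0 0 0 0;1 0 0 0 0"
}}

```text
t: 45.5
tool_pos: [0.6798, 0.1881, 0.1786]
orientation: [-2.573, -1.802, 0.0]
force: [-1.4, -0.2, 0.8]
opening: 0.0201
gripper_force: 10.0
```

{"method": "arm_command", "body": {
  "increments": "1 0 0 0 0;1 0 0 0 0;1 0 0 0 0;1 0 0 0 0",
  "grip_force": 35
}}

```text
t: 45.9
tool_pos: [0.6799, 0.1881, 0.1786]
orientation: [-2.573, -1.802, 0.0]
force: [-1.0, -0.5, 0.3]
opening: 0.02
gripper_force: 35.0
```

The brush is gripped flat (20.0 mm). Its tip is 170.6 mm below the TCP. Lift out and move over the tall beaker.

{"method": "arm_command", "body": {
  "increments": "1 0 0 -10 0;1 0 0 -30 0;1 0 0 -55 0;1 0 0 -80 0;1 0 0 -105 0"
}}

```text
t: 46.4
tool_pos: [0.68, 0.188, 0.2855]
orientation: [2.573, 1.802, 0.001]
force: [-0.7, 0.6, -0.3]
opening: 0.02
gripper_force: 35.0
```

{"method": "arm_command", "body": {
  "increments": "1 0 0 -20 0;1 0 0 -40 0;1 0 0 -50 0;1 0 0 -50 0;1 0 0 -50 0"
}}

```text
t: 46.9
tool_pos: [0.6799, 0.188, 0.333]
orientation: [-2.573, -1.802, 0.001]
force: [0.0, 0.7, -1.7]
opening: 0.02
gripper_force: 35.0
```

```bash
python3 - <<'E'
from h import *
s,p=cur();print(p,s["force"],s["opening"]);plan([(534.3,61.3,330,70)])
E
```

```text
[np.float64(679.8710833810472), np.float64(188.02989530476617), np.float64(333.0243166952929), np.float64(70.00210014470846)] [ 0.00773271  0.68270437 -1.7324186 ] 0.02000204485850933
from [679.9 188.  333.   70. ]
-> [534.3  61.3 330.   70. ] : [-168.9  -93.5    3. ] turn 0.0
```

{"method": "arm_command", "body": {
  "increments": "1 -15 -8 0 0;1 -40 -22 0 0;1 -70 -39 0 0;1 -100 -55 0 0;1 -130 -72 0 0"
}}

```text
t: 47.4
tool_pos: [0.5661, 0.0897, 0.3315]
orientation: [-2.572, -1.801, 0.004]
force: [-0.2, -0.6, -0.2]
opening: 0.0199
gripper_force: 35.0
```

{"method": "arm_command", "body": {
  "increments": "1 -20 -11 0 0;1 -32 -18 0 0;1 -39 -21.5 0 0;1 -39 -21.5 0 0;1 -39 -21.5 0 0"
}}

```text
t: 47.9
tool_pos: [0.5344, 0.0615, 0.333]
orientation: [-2.573, -1.802, 0.001]
force: [0.6, -0.2, -1.4]
opening: 0.0199
gripper_force: 35.0
```

{"method": "arm_command", "body": {
  "increments": "1 0 0 0 0;1 0 0 0 0;1 0 0 0 0"
}}

```text
t: 48.2
tool_pos: [0.5345, 0.0615, 0.3335]
orientation: [-2.573, -1.802, 0.001]
force: [-0.3, -0.6, -1.0]
opening: 0.0198
gripper_force: 35.0
```

```bash
python3 - <<'E'
from h import *
s,p=cur();print(p,s["force"],s["opening"]);plan([(534.3,61.3,330,70)])
im=robot.read_camera("scene")
G=edges(im);r=p
# guard disc position check: ring r26 at tip+126
z=(p[2]-170.6+126)/1000
def circ26(x,y):
    a=np.linspace(0,2*np.pi,60);return np.c_[x+.026*np.cos(a),y+.026*np.sin(a),0*a+z]
print("disc",max((score(G,"scene",circ26(x,y)),x*1000,y*1000) for x in np.arange(p[0]/1000-.012,p[0]/1000+.012,.001) for y in np.arange(p[1]/1000-.012,p[1]/1000+.012,.001)))
print("A",rim(im,"scene",(.5343,.0613),.117,.01),"B",rim(im,"scene",(.5452,-.0149),.087,.01))
cv2.imwrite("pics/p.png",crop(im,215,95,170,140,4))
E
```

```text
[np.float64(534.4652527264125), np.float64(61.53582053953436), np.float64(333.4579515674037), np.float64(70.0297209337763)] [-0.28525799 -0.58288981 -0.96191977] 0.019796458563702546
from [534.5  61.5 333.5  70. ]
-> [534.3  61.3 330.   70. ] : [-0.3 -0.1  3.5] turn 0.001
disc (np.float32(191.41905), np.float64(539.4652527264125), np.float64(58.53582053953438))
A (np.float32(183.01901), np.float64(0.5373), np.float64(0.0593)) B (np.float32(213.12021), np.float64(0.5472), np.float64(-0.0099))
```

{"method": "arm_command", "body": {
  "increments": "1 0 0 15 0;1 0 0 35 0;1 0 0 55 0;1 0 0 70 0;1 0 0 80 0"
}}

```text
t: 48.75
tool_pos: [0.5335, 0.0612, 0.2514]
orientation: [-2.572, -1.801, 0.003]
force: [0.0, -0.2, 0.1]
opening: 0.0199
gripper_force: 35.0
```

{"method": "arm_command", "body": {
  "increments": "1 0 0 15 0;1 0 0 30 0;1 0 0 42 0;1 0 0 48 0;1 0 0 50 0"
}}

```text
t: 49.25
tool_pos: [0.5339, 0.0612, 0.2027]
orientation: [-2.573, -1.802, 0.002]
force: [0.5, 0.0, -0.7]
opening: 0.02
gripper_force: 35.0
```

{"method": "arm_command", "body": {
  "increments": "1 0 0 2 0;1 0 0 4 0;1 0 0 6 0;1 0 0 6 0"
}}

```text
t: 49.65
tool_pos: [0.5344, 0.0612, 0.1978]
orientation: [2.573, 1.802, 0.0]
force: [-0.1, -0.1, -0.4]
opening: 0.0198
gripper_force: 35.0
```

{"method": "arm_command", "body": {
  "increments": "1 0 0 1 0;1 0 0 2 0;1 0 0 2 0;1 0 0 2 0"
}}

```text
t: 50.05
tool_pos: [0.5346, 0.0613, 0.1977]
orientation: [2.573, 1.802, 0.002]
force: [-5.4, -0.0, 10.0]
opening: 0.0196
gripper_force: 35.0
```

Bottom contact at TCP z 197.7. Up 76, then down again.

{"method": "arm_command", "body": {
  "increments": "1 0 0 -15 0;1 0 0 -35 0;1 0 0 -55 0;1 0 0 -72 0;1 0 0 -78 0"
}}

```text
t: 50.55
tool_pos: [0.5354, 0.0613, 0.2769]
orientation: [2.571, 1.801, 0.006]
force: [0.3, 0.4, -0.5]
opening: 0.0203
gripper_force: 35.0
```

{"method": "arm_command", "body": {
  "increments": "1 0 0 0 0;1 0 0 15 0;1 0 0 35 0;1 0 0 55 0;1 0 0 70 0"
}}

```text
t: 51.05
tool_pos: [0.5325, 0.0612, 0.1996]
orientation: [-2.571, -1.801, 0.006]
force: [0.5, -0.8, -1.8]
opening: 0.02
gripper_force: 35.0
```

{"method": "arm_command", "body": {
  "increments": "1 0 0 4 0;1 0 0 7.5 0;1 0 0 7.5 0;1 0 0 7.5 0"
}}

```text
t: 51.45
tool_pos: [0.5334, 0.0615, 0.1973]
orientation: [-2.572, -1.802, 0.002]
force: [-9.7, 1.0, 18.1]
opening: 0.0202
gripper_force: 35.0
```

{"method": "arm_command", "body": {
  "increments": "1 0 0 -15 0;1 0 0 -40 0;1 0 0 -65 0;1 0 0 -90 0;1 0 0 -115 0"
}}

```text
t: 51.95
tool_pos: [0.5342, 0.0612, 0.3118]
orientation: [-2.573, -1.802, 0.001]
force: [0.2, -0.5, -0.8]
opening: 0.0198
gripper_force: 35.0
```

{"method": "arm_command", "body": {
  "increments": "1 0 0 -13 0;1 0 0 -22 0;1 0 0 -22 0;1 0 0 -22 0;1 0 0 -22 0"
}}

```text
t: 52.45
tool_pos: [0.5338, 0.0612, 0.3315]
orientation: [-2.572, -1.801, 0.003]
force: [-0.3, 0.7, -0.4]
opening: 0.0196
gripper_force: 35.0
```

```bash
python3 - <<'E'
from h import *
s,p=cur();print(p,s["force"],s["opening"]);plan([(545.2,-14.9,333,70)])
E
```

```text
[np.float64(533.7594148400303), np.float64(61.18307341957334), np.float64(331.53453943816135), np.float64(70.00151117410624)] [-0.25758847  0.69413023 -0.4046866 ] 0.019622903453646597
from [533.8  61.2 331.5  70. ]
-> [545.2 -14.9 333.   70. ] : [-67.6  36.8  -1.5] turn 0.0
```

{"method": "arm_command", "body": {
  "increments": "1 -10 5 0 0;1 -28 15 0 0;1 -48 26 0 0;1 -62 34 0 0;1 -66 36.5 0 0"
}}

```text
t: 52.95
tool_pos: [0.546, -0.0153, 0.3326]
orientation: [-2.575, -1.799, 0.001]
force: [-0.6, -0.2, -0.3]
opening: 0.0198
gripper_force: 35.0
```

{"method": "arm_command", "body": {
  "increments": "1 0 0 0 0;1 0 0 0 0;1 0 0 15 0;1 0 0 40 0;1 0 0 65 0"
}}

```text
t: 53.45
tool_pos: [0.5459, -0.0125, 0.2668]
orientation: [2.572, 1.803, 0.001]
force: [-0.1, -1.4, -0.8]
opening: 0.02
gripper_force: 35.0
```

{"method": "arm_command", "body": {
  "increments": "1 0 0 20 0;1 0 0 40 0;1 0 0 55 0;1 0 0 60 0;1 0 0 62 0"
}}

```text
t: 53.95
tool_pos: [0.5456, -0.013, 0.2054]
orientation: [-2.572, -1.802, 0.001]
force: [-0.1, -0.0, -1.5]
opening: 0.0198
gripper_force: 35.0
```

{"method": "arm_command", "body": {
  "increments": "1 0 0 2 0;1 0 0 4 0;1 0 0 5 0;1 0 0 5 0"
}}

```text
t: 54.35
tool_pos: [0.5462, -0.0134, 0.2015]
orientation: [2.573, 1.802, 0.001]
force: [-1.0, -0.4, -1.1]
opening: 0.0199
gripper_force: 35.0
```

{"method": "arm_command", "body": {
  "increments": "1 0 0 2 0;1 0 0 4 0;1 0 0 6 0;1 0 0 6 0;1 0 0 6 0"
}}

```text
t: 54.85
tool_pos: [0.5463, -0.0133, 0.1973]
orientation: [2.573, 1.802, 0.002]
force: [-4.8, 1.5, 13.9]
opening: 0.0197
gripper_force: 35.0
```

{"method": "arm_command", "body": {
  "increments": "1 0 0 -12 0;1 0 0 -28 0;1 0 0 -44 0;1 0 0 -54 0;1 0 0 -56 0"
}}

```text
t: 55.35
tool_pos: [0.5471, -0.0134, 0.2537]
orientation: [2.571, 1.801, 0.004]
force: [0.3, -0.5, -1.6]
opening: 0.0195
gripper_force: 35.0
```

{"method": "arm_command", "body": {
  "increments": "1 0 0 0 0;1 0 0 12 0;1 0 0 28 0;1 0 0 44 0;1 0 0 52 0"
}}

```text
t: 55.85
tool_pos: [0.5448, -0.0131, 0.1969]
orientation: [-2.572, -1.801, 0.004]
force: [-11.0, 2.4, 43.2]
opening: 0.0199
gripper_force: 35.1
```

{"method": "arm_command", "body": {
  "increments": "1 0 0 3 0;1 0 0 4 0;1 0 0 4 0;1 0 0 4 0"
}}

```text
t: 56.25
tool_pos: [0.5452, -0.013, 0.197]
orientation: [-2.572, -1.802, 0.001]
force: [-10.5, 2.1, 22.4]
opening: 0.0199
gripper_force: 35.1
```

{"method": "arm_command", "body": {
  "increments": "1 0 0 -15 0;1 0 0 -40 0;1 0 0 -65 0;1 0 0 -90 0;1 0 0 -115 0"
}}

```text
t: 56.75
tool_pos: [0.5458, -0.0133, 0.3105]
orientation: [-2.573, -1.802, 0.001]
force: [-0.2, -0.0, -0.6]
opening: 0.0203
gripper_force: 35.0
```

{"method": "arm_command", "body": {
  "increments": "1 0 0 -13 0;1 0 0 -22 0;1 0 0 -22 0;1 0 0 -22 0;1 0 0 -22 0"
}}

```text
t: 57.25
tool_pos: [0.5455, -0.0132, 0.3305]
orientation: [-2.572, -1.801, 0.003]
force: [-0.7, 0.1, -0.9]
opening: 0.0196
gripper_force: 35.0
```

```bash
python3 - <<'E'
from h import *
s,p=cur();print(p,s["force"],s["opening"]);plan([(679.9,188.1,333,70)])
E
```

```text
[np.float64(545.4721702146982), np.float64(-13.22480889994261), np.float64(330.49616521901055), np.float64(70.00315146473041)] [-0.65867389  0.07661677 -0.87940236] 0.01955043485300205
from [545.5 -13.2 330.5  70. ]
-> [679.9 188.1 333.   70. ] : [235.2  57.5  -2.5] turn 0.0
```

{"method": "arm_command", "body": {
  "increments": "1 15 4 0 0;1 40 10 0 0;1 70 17 0 0;1 105 26 -2 0;1 140 34 -2 0"
}}

```text
t: 57.75
tool_pos: [0.6267, 0.1086, 0.3336]
orientation: [-2.573, -1.801, 0.0]
force: [0.5, -0.0, -0.6]
opening: 0.0203
gripper_force: 35.0
```

{"method": "arm_command", "body": {
  "increments": "1 35 9 0 0;1 65 16 0 0;1 85 21 0 0;1 95 23.5 0 0;1 95 23.5 0 0"
}}

```text
t: 58.25
tool_pos: [0.6805, 0.1895, 0.3327]
orientation: [-2.571, -1.804, 0.002]
force: [-0.2, 0.1, -0.5]
opening: 0.0198
gripper_force: 35.0
```

{"method": "arm_command", "body": {
  "increments": "1 0 0 0 0;1 0 0 0 0;1 0 0 0 0;1 0 0 0 0"
}}

```text
t: 58.65
tool_pos: [0.6803, 0.1871, 0.3347]
orientation: [2.574, 1.801, 0.001]
force: [0.3, -0.0, -0.9]
opening: 0.0196
gripper_force: 35.0
```

```bash
python3 - <<'E'
from h import *
s,p=cur();print(p,s["force"],s["opening"]);plan([(679.9,188.1,333,70)])
E
```

```text
[np.float64(680.3143931651304), np.float64(187.13781875491821), np.float64(334.72390192990684), np.float64(69.948342496928)] [ 0.28819036 -0.04657783 -0.91912222] 0.019564588653737176
from [680.3 187.1 334.7  69.9]
-> [679.9 188.1 333.   70. ] : [ 0.8 -0.7  1.7] turn -0.001
```

{"method": "arm_command", "body": {
  "increments": "1 0.8 -0.7 10 0;1 0.8 -0.7 22 0;1 0.8 -0.7 35 0;1 0.8 -0.7 48 0;1 0.8 -0.7 60 0"
}}

```text
t: 59.15
tool_pos: [0.6795, 0.1888, 0.2719]
orientation: [-2.573, -1.802, 0.003]
force: [0.9, 0.6, -0.7]
opening: 0.0199
gripper_force: 35.0
```

{"method": "arm_command", "body": {
  "increments": "1 0 0 15 0;1 0 0 32 0;1 0 0 50 0;1 0 0 68 0;1 0 0 80 0"
}}

```text
t: 59.65
tool_pos: [0.6792, 0.1887, 0.1913]
orientation: [-2.573, -1.801, 0.004]
force: [-0.7, -0.2, -1.4]
opening: 0.02
gripper_force: 35.0
```

{"method": "arm_command", "body": {
  "increments": "1 0 0 4 0;1 0 0 8 0;1 0 0 12 0;1 0 0 13 0;1 0 0 13 0"
}}

```text
t: 60.15
tool_pos: [0.6802, 0.1889, 0.1816]
orientation: [2.573, 1.802, 0.001]
force: [-0.4, -0.5, -0.8]
opening: 0.0199
gripper_force: 35.0
```

{"method": "arm_command", "body": {
  "increments": "1 0 0 1 0;1 0 0 2.5 0;1 0 0 3 0;1 0 0 3 0"
}}

```text
t: 60.55
tool_pos: [0.6799, 0.1889, 0.178]
orientation: [-2.573, -1.802, 0.0]
force: [-0.4, -0.2, -0.8]
opening: 0.02
gripper_force: 35.0
```

{"method": "arm_command", "body": {
  "increments": "0.85 0 0 0 0;0.75 0 0 0 0;0.65 0 0 0 0;0.55 0 0 0 0;0.5 0 0 0 0"
}}

```text
t: 61.05
tool_pos: [0.6801, 0.1889, 0.1783]
orientation: [2.573, 1.802, 0.0]
force: [0.1, 0.5, 0.0]
opening: 0.0425
gripper_force: 0.0
```

{"method": "arm_command", "body": {
  "increments": "0.5 0 0 0 0;0.5 0 0 -25 0;0.5 0 0 -60 0;0.5 0 0 -100 0;0.5 0 0 -100 0"
}}

```text
t: 61.55
tool_pos: [0.6826, 0.1894, 0.2868]
orientation: [2.569, 1.799, 0.017]
force: [-0.0, -0.3, 0.2]
opening: 0.0466
gripper_force: 0.0
```

```bash
python3 - <<'E'
from h import *
s,p=cur();print(p,s["force"],s["opening"]);plan([(*bp(-36,152,270),PH)],[679.9,188.1,278,70])
E
```

```text
[np.float64(682.6417372499016), np.float64(189.42778737391188), np.float64(286.7830769498052), np.float64(70.00775000533079)] [-0.00420615 -0.3125489   0.23252738] 0.04661813518101848
from [679.9 188.1 278.   70. ]
-> [488.3 131.6 270.   98. ] : [-118.7 -160.7    8. ] turn -0.488
```

{"method": "arm_command", "body": {
  "increments": "0.5 -118 -160 8 -0.1;0.5 -118 -160 8 -0.25;0.5 -118 -160 8 -0.4;0.5 -118 -160 8 -0.488;0.5 -118 -160 8 -0.488"
}}

```text
t: 62.05
tool_pos: [0.4828, 0.1314, 0.2675]
orientation: [-2.056, -2.371, 0.007]
force: [-0.2, 0.6, 0.6]
opening: 0.0463
gripper_force: 0.0
```

{"method": "arm_command", "body": {
  "increments": "0.5 0 0 0 0;0.5 0 0 0 0;0.5 0 0 0 0"
}}

```text
t: 62.35
tool_pos: [0.4907, 0.133, 0.2708]
orientation: [2.062, 2.369, 0.002]
force: [0.3, -0.4, -1.0]
opening: 0.0464
gripper_force: 0.0
```

```bash
python3 br.py|head -1; python3 - <<'E'
from h import *
s,p=cur();print(p,s["force"],s["opening"]);plan([(488.9,132.0,79,PH)])
im=robot.read_camera("scene")
print(np.abs(crop(im,340,190,50,80,1).astype(int)-crop(cv2.imread("pics/scene0.png"),340,190,50,80,1)).mean())
print("A",rim(im,"scene",(.5343,.0613),.117,.01),"B",rim(im,"scene",(.5452,-.0149),.087,.01))
E
```

```text
scene [(192, 680, 188, 30), (191, 680, 188, 36), (189, 680, 186, 30), (189, 680, 186, 36), (188, 680, 190, 0), (188, 682, 188, 48)]
[np.float64(490.6004599697448), np.float64(132.9909350142937), np.float64(270.5506643379234), np.float64(97.95082365449471)] [ 0.34631205 -0.98383682 -0.39067863] 0.046524482383603565
from [490.6 133.  270.6  98. ]
-> [488.9 132.   79.   98. ] : [ -0.7  -1.8 191.6] turn 0.0
4.7941666666666665
A (np.float32(192.12311), np.float64(0.5373), np.float64(0.0593)) B (np.float32(213.1944), np.float64(0.5472), np.float64(-0.0099))
```

{"method": "arm_command", "body": {
  "increments": "0.5 -0.7 -1.8 40 0;0.5 -0.7 -1.8 80 0;0.5 -0.7 -1.8 120 0;0.5 -0.7 -1.8 155 0;0.5 -0.7 -1.8 170 0"
}}

```text
t: 62.95
tool_pos: [0.4857, 0.1315, 0.0962]
orientation: [-2.059, -2.367, 0.007]
force: [0.1, -0.4, 0.4]
opening: 0.0464
gripper_force: 0.0
```

{"method": "arm_command", "body": {
  "increments": "0.5 0 0 0 0;0.5 0 0 10 0;0.5 0 0 20 0;0.5 0 0 21 0;0.5 0 0 21 0"
}}

```text
t: 63.45
tool_pos: [0.4878, 0.1318, 0.0796]
orientation: [2.062, 2.37, 0.001]
force: [-0.3, -0.2, -0.6]
opening: 0.0466
gripper_force: 0.0
```

{"method": "arm_command", "body": {
  "increments": "0.7 0 0 0 0;0.8 0 0 0 0;1 0 0 0 0;1 0 0 0 0;1 0 0 0 0",
  "grip_force": 20
}}

```text
t: 63.95
tool_pos: [0.4877, 0.1318, 0.0794]
orientation: [2.062, 2.37, 0.0]
force: [-0.5, -0.4, 1.3]
opening: 0.0153
gripper_force: 20.0
```

{"method": "arm_command", "body": {
  "increments": "1 0 0 0 0;1 0 0 0 0"
}}

```text
t: 64.15
tool_pos: [0.4877, 0.1318, 0.0793]
orientation: [2.062, 2.37, 0.0]
force: [-0.7, -0.4, 1.5]
opening: 0.0152
gripper_force: 20.0
```

{"method": "arm_command", "body": {
  "increments": "1 0 -5 0.2 0;1 0 -10 1 0;1 0 -15 2.3 0;1 0 -19.5 4 0;1 0 -19.5 4 0"
}}

```text
t: 64.65
tool_pos: [0.4705, 0.1295, 0.0771]
orientation: [2.059, 2.368, 0.007]
force: [4.3, 1.6, 4.6]
opening: 0.0156
gripper_force: 20.0
```

{"method": "arm_command", "body": {
  "increments": "1 0 -4.4 2.1 0;1 0 -8.7 4.8 0;1 0 -12.8 8 0;1 0 -16.4 11.3 0;1 0 -16.4 11.3 0"
}}

```text
t: 65.15
tool_pos: [0.4537, 0.1273, 0.0651]
orientation: [2.06, 2.368, 0.006]
force: [5.4, 2.8, 2.4]
opening: 0.0152
gripper_force: 20.0
```

{"method": "arm_command", "body": {
  "increments": "1 0 -3.3 3.8 0;1 0 -6.2 7.7 0;1 0 -8.7 12 0;1 0 -10.7 16.7 0;1 0 -10.7 16.7 0"
}}

```text
t: 65.65
tool_pos: [0.4431, 0.1258, 0.0479]
orientation: [2.06, 2.369, 0.005]
force: [6.3, 2.9, -2.7]
opening: 0.0154
gripper_force: 20.0
```

{"method": "arm_command", "body": {
  "increments": "1 0 -1.5 4.5 0;1 0 -2.5 9 0;1 0 -2.5 9.5 0;1 0 -2.5 9.5 0"
}}

```text
t: 66.05
tool_pos: [0.4402, 0.1254, 0.0384]
orientation: [2.061, 2.369, 0.004]
force: [4.9, 3.9, 3.6]
opening: 0.0155
gripper_force: 20.0
```

{"method": "arm_command", "body": {
  "increments": "1 0 -0.3 1.5 0;1 0 -0.3 1.5 0;1 0 0 0 0;0.8 0 0 0 0;0.6 0 0 0 0"
}}

```text
t: 66.55
tool_pos: [0.4381, 0.1247, 0.0372]
orientation: [-2.061, -2.37, 0.003]
force: [0.3, 0.2, -0.3]
opening: 0.0223
gripper_force: 0.0
```

{"method": "arm_command", "body": {
  "increments": "0.5 0 0 0 0;0.5 0 0 0 0;0.5 0 0 -40 0;0.5 0 0 -90 0;0.5 0 0 -140 0"
}}

```text
t: 67.05
tool_pos: [0.4377, 0.1246, 0.1783]
orientation: [-2.061, -2.369, 0.004]
force: [1.7, 0.5, 0.2]
opening: 0.0462
gripper_force: 0.0
```

{"method": "arm_command", "body": {
  "increments": "0 0 0 -30 0;0 0 0 -60 0;0 0 0 -60 0;0 0 0 -60 0;0 0 0 -60 0"
}}

```text
t: 67.55
tool_pos: [0.4381, 0.1248, 0.236]
orientation: [-2.061, -2.369, 0.003]
force: [0.7, -1.0, 1.0]
opening: 0.0818
gripper_force: 0.0
```

```bash
python3 - <<'E'
from h import *
s,p=cur();print(p,s["force"],s["opening"])
im=robot.read_camera("scene")
A=rim(im,"scene",(.5343,.0613),.117,.01);B=rim(im,"scene",(.5452,-.0149),.087,.01);print(A,B)
t=robot.read_camera("top");print(rim(t,"top",(.5343,.0613),.117,.01),rim(t,"top",(.5452,-.0149),.087,.01))
plan([(545.2,-14.9,237,PH)])
E
```

```text
[np.float64(438.1453171413112), np.float64(124.75545674197595), np.float64(236.0418981079331), np.float64(97.9602806529681)] [ 0.66691553 -0.98435953  1.02450444] 0.08176653587612805
(np.float32(199.54184), np.float64(0.5373), np.float64(0.0593)) (np.float32(222.45604), np.float64(0.5472), np.float64(-0.0099))
(np.float32(83.0703), np.float64(0.5313), np.float64(0.0573)) (np.float32(76.54802), np.float64(0.5412), np.float64(-0.0139))
from [438.  124.8 235.8  98. ]
-> [545.2 -14.9 237.   98. ] : [-153.2   86.8   -1.2] turn 0.0
```

{"method": "arm_command", "body": {
  "increments": "0 -153 87 -1 0;0 -153 87 -1 0;0 -153 87 -1 0;0 -153 87 -1 0;0 -153 87 -1 0"
}}

```text
t: 68.15
tool_pos: [0.5469, -0.0174, 0.2368]
orientation: [-2.065, -2.365, 0.003]
force: [-0.4, 0.9, 0.3]
opening: 0.0926
gripper_force: 0.0
```

{"method": "arm_command", "body": {
  "increments": "0 0 0 0 0;0 0 0 0 0;0 0 0 0 0"
}}

```text
t: 68.45
tool_pos: [0.5458, -0.0134, 0.2385]
orientation: [-2.06, -2.372, 0.0]
force: [0.4, -0.3, 0.2]
opening: 0.0931
gripper_force: 0.0
```

```bash
python3 - <<'E'
from h import *
s,p=cur();plan([(545.2,-14.5,80,PH),(545.2,-14.5,240,PH),(459,-374,240,PH)]);print(s["opening"])
E
```

```text
from [545.8 -13.4 238.5  98. ]
-> [545.2 -14.5  80.   98. ] : [ -1.1  -0.7 158.5] turn 0.002
-> [545.2 -14.5 240.   98. ] : [   0.    0. -160.] turn 0.0
-> [ 459. -374.  240.   98.] : [-344.1 -135.1   -0. ] turn 0.0
0.09307662742549536
```

{"method": "arm_command", "body": {
  "increments": "0 -1 -0.7 30 0;0 -1 -0.7 65 0;0 -1 -0.7 100 0;0 -1 -0.7 130 0;0 -1 -0.7 150 0"
}}

```text
t: 68.95
tool_pos: [0.5441, -0.0144, 0.0863]
orientation: [-2.059, -2.37, 0.002]
force: [0.2, -0.7, -0.6]
opening: 0.0931
gripper_force: 0.0
```

{"method": "arm_command", "body": {
  "increments": "0 0 0 4 0;0 0 0 8 0;0 0 0 8 0;0.25 0 0 8 0;0.35 0 0 8 0",
  "grip_force": 35
}}

```text
t: 69.45
tool_pos: [0.5467, -0.0156, 0.0821]
orientation: [2.06, 2.369, 0.002]
force: [1.2, 0.2, 1.0]
opening: 0.0816
gripper_force: 0.0
```

{"method": "arm_command", "body": {
  "increments": "1 0 0 0 0;1 0 0 0 0;1 0 0 0 0;1 0 0 0 0"
}}

```text
t: 69.85
tool_pos: [0.5457, -0.0157, 0.0808]
orientation: [-2.062, -2.37, 0.0]
force: [-2.4, 0.1, 2.4]
opening: 0.056
gripper_force: 35.0
```

{"method": "arm_command", "body": {
  "increments": "1 0 0 -6 0;1 0 0 -16 0;1 0 0 -32 0;1 0 0 -50 0;1 0 0 -72 0"
}}

```text
t: 70.35
tool_pos: [0.5454, -0.0155, 0.1534]
orientation: [-2.061, -2.37, 0.001]
force: [-0.1, -0.6, -2.4]
opening: 0.056
gripper_force: 35.0
```

{"method": "arm_command", "body": {
  "increments": "1 0 0 -25 0;1 0 0 -50 0;1 0 0 -72 0;1 0 0 -85 0;1 0 0 -88 0"
}}

```text
t: 70.85
tool_pos: [0.5468, -0.0157, 0.2431]
orientation: [2.06, 2.368, 0.003]
force: [0.1, -0.4, -1.6]
opening: 0.0559
gripper_force: 35.0
```

```bash
python3 - <<'E'
from h import *
s,p=cur();plan([(459,-374,240,PH)]);print(p,s["opening"],s["force"],s["wrist_torque"])
E
```

```text
from [546.8 -15.7 243.1  98. ]
-> [ 459. -374.  240.   98.] : [-342.7 -136.5    3.1] turn 0.0
[np.float64(546.7578347533897), np.float64(-15.7142806823914), np.float64(243.09035184019206), np.float64(97.96335106195073)] 0.05586846567528812 [ 0.08982038 -0.40449187 -1.59268969] [-0.09392375 -0.0734337  -0.0451179 ]
```

{"method": "arm_command", "body": {
  "increments": "1 -6 -2 0 0;1 -20 -8 0 0;1 -42 -17 0 0;1 -68 -27 0 0;1 -96 -38 0 0"
}}

```text
t: 71.35
tool_pos: [0.52, -0.1174, 0.239]
orientation: [-2.06, -2.369, 0.002]
force: [0.2, -0.7, -2.6]
opening: 0.056
gripper_force: 35.0
```

{"method": "arm_command", "body": {
  "increments": "1 -30 -12 0 0;1 -60 -24 0 0;1 -90 -36 0 0;1 -120 -48 0 0;1 -148 -59 0 0"
}}

```text
t: 71.85
tool_pos: [0.4815, -0.2727, 0.239]
orientation: [-2.061, -2.368, 0.001]
force: [-0.3, 0.3, -1.0]
opening: 0.056
gripper_force: 35.0
```

{"method": "arm_command", "body": {
  "increments": "1 -26 -10 0 0;1 -50 -20 0 0;1 -72 -29 0 0;1 -88 -35 0 0;1 -98 -39 0 0"
}}

```text
t: 72.35
tool_pos: [0.4571, -0.3745, 0.2394]
orientation: [-2.062, -2.367, 0.0]
force: [0.1, 1.4, -2.2]
opening: 0.0558
gripper_force: 35.0
```

{"method": "arm_command", "body": {
  "increments": "1 0 0 0 0;1 0 0 10 0;1 0 0 30 0;1 0 0 55 0;1 0 0 80 0"
}}

```text
t: 72.85
tool_pos: [0.459, -0.3718, 0.1594]
orientation: [2.06, 2.372, 0.001]
force: [0.7, -0.2, -2.3]
opening: 0.0562
gripper_force: 35.0
```

{"method": "arm_command", "body": {
  "increments": "1 0 0 25 0;1 0 0 45 0;1 0 0 60 0;1 0 0 70 0;1 0 0 75 0"
}}

```text
t: 73.35
tool_pos: [0.4584, -0.3724, 0.0847]
orientation: [-2.06, -2.37, -0.0]
force: [0.4, -0.2, -2.2]
opening: 0.0564
gripper_force: 35.0
```

{"method": "arm_command", "body": {
  "increments": "1 0 0 0 0;1 0 0 0 0;1 0 0 0 0"
}}

```text
t: 73.65
tool_pos: [0.4591, -0.3738, 0.0869]
orientation: [2.061, 2.369, -0.0]
force: [0.7, -0.2, -1.4]
opening: 0.0563
gripper_force: 35.0
```

Target about 73.8.

{"method": "arm_command", "body": {
  "increments": "1 0 0 4 0;1 0 0 8 0;1 0 0 11 0;1 0 0 12.5 0;1 0 0 13 0"
}}

```text
t: 74.15
tool_pos: [0.4584, -0.3733, 0.0739]
orientation: [-2.062, -2.37, 0.0]
force: [-6.5, 4.3, 13.8]
opening: 0.0563
gripper_force: 35.0
```

{"method": "arm_command", "body": {
  "increments": "1 0 0 0 0;1 0 0 0.5 0;1 0 0 0.5 0"
}}

```text
t: 74.45
tool_pos: [0.4585, -0.3733, 0.0738]
orientation: [-2.062, -2.37, 0.001]
force: [-6.4, 4.4, 13.8]
opening: 0.0559
gripper_force: 35.0
```

Touching down as expected. Relax 1 mm, release, rise, and return for the tall one.

{"method": "arm_command", "body": {
  "increments": "1 0 0 -0.7 0;0.35 0 0 -0.7 0;0.25 0 0 -0.7 0;0.1 0 0 -0.7 0;0 0 0 -0.7 0"
}}

```text
t: 74.95
tool_pos: [0.4585, -0.3731, 0.0727]
orientation: [-2.062, -2.37, -0.0]
force: [0.2, -0.9, 0.1]
opening: 0.08
gripper_force: 0.0
```

{"method": "arm_command", "body": {
  "increments": "0 0 0 -5 0;0 0 0 -35 0;0 0 0 -80 0;0 0 0 -130 0;0 0 0 -170 0"
}}

```text
t: 75.45
tool_pos: [0.4588, -0.3734, 0.2464]
orientation: [2.06, 2.369, -0.0]
force: [0.3, -0.6, 0.5]
opening: 0.0928
gripper_force: 0.0
```

{"method": "arm_command", "body": {
  "increments": "0 0 0 0 0;0 0 0 0 0;0 0 0 0 0"
}}

```text
t: 75.75
tool_pos: [0.4579, -0.3726, 0.2413]
orientation: [-2.06, -2.369, -0.0]
force: [-0.4, 0.2, -0.7]
opening: 0.0927
gripper_force: 0.0
```

```bash
python3 - <<'E'
from h import *
s,p=cur();print(p,s["opening"]);plan([(490,-150,243,PH),(534.3,61.3,243,PH)])
im=robot.read_camera("scene")
print("B",fit(im,"scene",(.459,-.374),.075,.005,.02),"A",rim(im,"scene",(.5343,.0613),.117,.02))
E
```

```text
[np.float64(457.93820808890484), np.float64(-372.612408968375), np.float64(241.3128610437955), np.float64(97.9639853247211)] 0.09271235967976732
from [ 457.9 -372.6  241.3   98. ]
-> [ 490. -150.  243.   98.] : [216.   62.6  -1.7] turn 0.0
-> [534.3  61.3 243.   98. ] : [203.1  73.1  -0. ] turn 0.0
B [325.6846   0.459   -0.371 ] A (np.float32(198.27943), np.float64(0.5373), np.float64(0.0593))
```

{"method": "arm_command", "body": {
  "increments": "0 216 63 -2 0;0 216 63 -2 0;0 216 63 -2 0;0 216 63 -2 0;0 216 63 -2 0"
}}

```text
t: 76.3
tool_pos: [0.4902, -0.1467, 0.243]
orientation: [-2.057, -2.37, 0.0]
force: [0.1, -1.2, 0.1]
opening: 0.093
gripper_force: 0.0
```

{"method": "arm_command", "body": {
  "increments": "0 203 73 0 0;0 203 73 0 0;0 203 73 0 0;0 203 73 0 0;0 203 73 0 0"
}}

```text
t: 76.8
tool_pos: [0.5343, 0.0649, 0.2428]
orientation: [-2.055, -2.372, 0.002]
force: [-0.2, -0.2, -1.1]
opening: 0.0928
gripper_force: 0.0
```

{"method": "arm_command", "body": {
  "increments": "0 0 0 0 0;0 0 0 0 0;0 0 0 0 0;0 0 0 0 0"
}}

```text
t: 77.2
tool_pos: [0.535, 0.0592, 0.2446]
orientation: [-2.064, -2.368, 0.001]
force: [-0.1, -0.6, -1.3]
opening: 0.0928
gripper_force: 0.0
```

```bash
python3 - <<'E'
from h import *
s,p=cur();plan([(534.3,61.3,82,PH)])
E
```

```text
from [535.   59.2 244.6  97.8]
-> [534.3  61.3  82.   98. ] : [  2.2  -0.4 162.6] turn -0.002
```

{"method": "arm_command", "body": {
  "increments": "0 2 -0.4 30 0;0 2 -0.4 65 0;0 2 -0.4 100 0;0 2 -0.4 130 0;0 2 -0.4 150 0"
}}

```text
t: 77.7
tool_pos: [0.533, 0.0613, 0.0923]
orientation: [-2.063, -2.367, 0.003]
force: [-0.2, 0.1, -0.1]
opening: 0.0934
gripper_force: 0.0
```

{"method": "arm_command", "body": {
  "increments": "0 0 0 6 0;0 0 0 12 0;0 0 0 12 0;0.25 0 0 12 0;0.35 0 0 12 0"
}}

```text
t: 78.2
tool_pos: [0.5354, 0.0625, 0.0842]
orientation: [2.061, 2.369, 0.002]
force: [-0.6, -0.0, -0.3]
opening: 0.0811
gripper_force: 0.0
```

{"method": "arm_command", "body": {
  "increments": "1 0 0 0 0;1 0 0 0 0;1 0 0 0 0;1 0 0 0 0"
}}

```text
t: 78.6
tool_pos: [0.5346, 0.0626, 0.0831]
orientation: [2.062, 2.37, 0.0]
force: [-0.7, 0.1, 1.5]
opening: 0.0564
gripper_force: 35.0
```

{"method": "arm_command", "body": {
  "increments": "1 0 0 -6 0;1 0 0 -16 0;1 0 0 -32 0;1 0 0 -50 0;1 0 0 -72 0"
}}

```text
t: 79.1
tool_pos: [0.534, 0.0626, 0.1557]
orientation: [-2.061, -2.37, 0.001]
force: [0.6, 0.3, -1.6]
opening: 0.0566
gripper_force: 35.0
```

{"method": "arm_command", "body": {
  "increments": "1 0 0 -25 0;1 0 0 -50 0;1 0 0 -74 0;1 0 0 -92 0;1 0 0 -95 0"
}}

```text
t: 79.6
tool_pos: [0.5358, 0.0627, 0.2537]
orientation: [2.059, 2.367, 0.006]
force: [0.7, 0.4, -1.3]
opening: 0.0564
gripper_force: 35.0
```

```bash
python3 - <<'E'
from h import *
s,p=cur();plan([(445,-275,250,PH)]);print(p,s["opening"],s["force"])
im=robot.read_camera("scene");r=s["tool_pos"];print(fit(im,"scene",r[:2],.105,r[2]-.07,.015))
E
```

```text
from [535.8  62.7 253.7  98. ]
-> [ 445. -275.  250.   98.] : [-321.8 -136.8    3.7] turn 0.0
[np.float64(535.8494997070983), np.float64(62.65340348625245), np.float64(253.67735991634171), np.float64(97.96632551965578)] 0.05639960912149605 [ 0.74178271  0.36627265 -1.33672032]
[1.624182e+02 5.368000e-01 5.970000e-02]
```

{"method": "arm_command", "body": {
  "increments": "1 -6 -2.5 0 0;1 -19 -8 0 0;1 -40 -17 0 0;1 -66 -28 0 0;1 -94 -40 0 0"
}}

```text
t: 80.15
tool_pos: [0.5065, -0.0375, 0.2484]
orientation: [-2.06, -2.369, 0.002]
force: [1.0, -0.0, -2.1]
opening: 0.0564
gripper_force: 35.0
```

{"method": "arm_command", "body": {
  "increments": "1 -29 -12 0 0;1 -58 -25 0 0;1 -86 -36.5 0 0;1 -114 -48.5 0 0;1 -140 -59.5 0 0"
}}

```text
t: 80.65
tool_pos: [0.4665, -0.1848, 0.2485]
orientation: [-2.061, -2.368, 0.001]
force: [-0.3, 0.1, -1.3]
opening: 0.0565
gripper_force: 35.0
```

{"method": "arm_command", "body": {
  "increments": "1 -25 -10.5 0 0;1 -47 -20 0 0;1 -66 -28 0 0;1 -80 -34 0 0;1 -88 -37.5 0 0"
}}

```text
t: 81.15
tool_pos: [0.4421, -0.2765, 0.2489]
orientation: [-2.063, -2.368, 0.001]
force: [1.0, 0.0, -1.6]
opening: 0.0563
gripper_force: 35.0
```

{"method": "arm_command", "body": {
  "increments": "1 0 0 0 0;1 0 0 10 0;1 0 0 30 0;1 0 0 55 0;1 0 0 80 0"
}}

```text
t: 81.65
tool_pos: [0.4437, -0.2742, 0.1685]
orientation: [2.06, 2.372, 0.0]
force: [-0.1, 0.0, -2.2]
opening: 0.0565
gripper_force: 35.0
```

{"method": "arm_command", "body": {
  "increments": "1 0 0 25 0;1 0 0 45 0;1 0 0 60 0;1 0 0 70 0;1 0 0 75 0"
}}

```text
t: 82.15
tool_pos: [0.4432, -0.2746, 0.0939]
orientation: [-2.06, -2.37, -0.0]
force: [-0.3, -0.2, -1.9]
opening: 0.0563
gripper_force: 35.0
```

{"method": "arm_command", "body": {
  "increments": "1 0 0 0 0;1 0 0 0 0;1 0 0 0 0"
}}

```text
t: 82.45
tool_pos: [0.444, -0.2758, 0.096]
orientation: [2.061, 2.369, 0.0]
force: [-0.7, 0.4, -0.7]
opening: 0.0566
gripper_force: 35.0
```

{"method": "arm_command", "body": {
  "increments": "1 0 0 6 0;1 0 0 12 0;1 0 0 16 0;1 0 0 18 0;1 0 0 18.5 0"
}}

```text
t: 82.95
tool_pos: [0.4432, -0.2752, 0.0761]
orientation: [-2.062, -2.37, 0.0]
force: [-2.0, 0.6, 1.8]
opening: 0.0564
gripper_force: 35.0
```

{"method": "arm_command", "body": {
  "increments": "1 0 0 0 0;1 0 0 0.6 0;1 0 0 0.6 0"
}}

```text
t: 83.25
tool_pos: [0.4435, -0.2754, 0.0761]
orientation: [2.062, 2.37, 0.0]
force: [-1.1, 0.9, 2.1]
opening: 0.0565
gripper_force: 35.0
```

{"method": "arm_command", "body": {
  "increments": "1 0 0 0 0;0.35 0 0 0 0;0.25 0 0 0 0;0.1 0 0 0 0;0 0 0 0 0"
}}

```text
t: 83.75
tool_pos: [0.4434, -0.2753, 0.0757]
orientation: [-2.062, -2.37, -0.0]
force: [0.2, 0.2, -0.2]
opening: 0.0804
gripper_force: 0.0
```

{"method": "arm_command", "body": {
  "increments": "0 0 0 -5 0;0 0 0 -35 0;0 0 0 -80 0;0 0 0 -130 0;0 0 0 -170 0"
}}

```text
t: 84.25
tool_pos: [0.4436, -0.2755, 0.2492]
orientation: [2.06, 2.369, 0.0]
force: [0.8, -1.1, -0.3]
opening: 0.0929
gripper_force: 0.0
```

{"method": "arm_command", "body": {
  "increments": "0 -80 -150 -10 0;0 -80 -150 -10 0;0 -80 -150 -10 0;0 -80 -150 -10 0;0 -80 -150 -10 0"
}}

```text
t: 84.75
tool_pos: [0.3039, -0.377, 0.2566]
orientation: [2.066, 2.366, -0.002]
force: [0.3, -0.3, 0.1]
opening: 0.0932
gripper_force: 0.0
```

{"method": "arm_command", "body": {
  "increments": "0 -100 -80 0 0;0 -100 -80 0 0;0 -100 -80 0 0;0 -100 -80 0 0;0 -100 -80 0 0"
}}

```text
t: 85.25
tool_pos: [0.2411, -0.4851, 0.2555]
orientation: [-2.062, -2.369, -0.002]
force: [0.5, -0.5, -0.3]
opening: 0.0931
gripper_force: 0.0
```

```bash
python3 - <<'E'
from h import *
print(cur()[1]);im=robot.read_camera("scene");cv2.imwrite("pics/z.png",cv2.resize(im,(800,600),interpolation=cv2.INTER_CUBIC))
print("B",fit(im,"scene",(.459,-.374),.075,.005,.02),"A",fit(im,"scene",(.4435,-.2754),.105,.005,.02))
E
```

```text
[np.float64(241.10626230712248), np.float64(-485.0537978900831), np.float64(255.53965660939753), np.float64(97.929745481192)]
B [329.3794   0.459   -0.371 ] A [ 2.98055e+02  4.45000e-01 -2.76400e-01]
```

View pics/z.png

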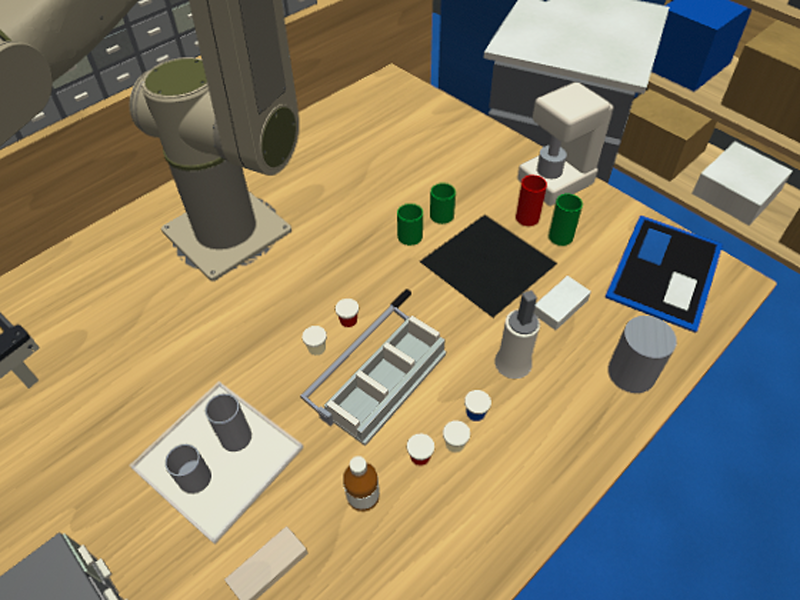

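Both beakers stand upright in the tray at (228,422) and (188,468). The brush hangs upright in its stand at (520,330), the lever is wide open at (400,300), and the other items are where they were. Handing in.

```bash
python3 -c "
from plant import robot
print(robot.close_job())"
```

```text
the job is handed in; nothing more can be done
None
```

The job is handed in, with no verdict returned: both beakers present (tall and short) were clamped, brushed tall first and set upright in the tray, the brush is back in its stand and the lever is wide open, though on the first try the tall beaker tipped in the grip and I straightened it against the brush stand.

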